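Find the matching rolling guide with a thickness gauge and set up the rolling mat

ROBOT

A 7-joint arm with a two-finger parallel gripper is mounted at the origin on a cart in front of the work surface, level with it; the furniture and walls round the work are solid. World frame = base frame: x ahead of the robot, y to its left, z up, the work surface at z = 0. Lengths are in m, angles in degrees, forces in N, time in s.
With the tool pointing down it reaches from about 0.425 to 0.875 m from the base axis. Payload 4.7 kg.
Tool frame: the origin (TCP) lies at the very end of the fingers, on their centre line; the grasp point (between the pads) lies 19 mm behind it; z points along the fingers, y is the line along which they close (so a half turn about z gives the same grasp; the last joint's range is limited). The gripper opens to 87 mm and grips with 3 to 60 N. Pads are 19 mm wide; open, the fingers measure 117 mm over their backs; the gripper's body (75 mm by 190 mm) begins 51 mm behind the grasp point.
Start: joints at [-69.609, 18.392, -4.016, 83.108, 1.295, 78.541, -3.26], TCP at [0.218, 0.612, 0.223] pointing down, gripper open.
Joint ranges: [-163.93, 163.93], [-17.29, 119.83], [-79.2, 71.16], [3.27, 140.29], [-89.18, 269.18], [5.43, 117.66], [-154.24, 154.24]. Speed limits (degrees/s): [147.25, 147.25, 180, 180, 180, 180, 180].

INTERFACE

Orientations are given as [roll, pitch, yaw] about the fixed x, y, z axes, in that order (R = Rz(yaw) Ry(pitch) Rx(roll)).
In Python, from cell import telemetry, cams, env gives the robot as it stands.
- The arm moves only by the tool arm_command, never from a script. Its argument "series" is text: rows parted by semicolons, each of 5 numbers parted by spaces: the shift along the tool's x, y, z in mm, then the turn about the tool's z in rad, then the closure in counts, from 0 (fully open) to 255 (shut). A call has 1 to 20 rows; each row shifts and turns the commanded pose from where the row before left it, along the tool's axes as they then stand; what a row does not reach is not made up. A row lasts 1/12 s, in which the tool goes at most 41.7 mm and 7.16 degrees, less where a joint would pass 70% of its speed; a pose out of reach is approached as far as the arm can. A call is refused whole if a number of a shift passes 41.7 or a number of a turn 0.125, either way. A call with a gripper value outside its range is refused whole. The fingers move at their own pace and stop on an object; "squeeze" is the grip in N (left out, the last holds). Time passes only in rows, so rows that do not move let the fingers close. It gives the time, the measured TCP pose, the force, the opening and the grip force at its end, in the units of the state.
- telemetry.get_obs(): the state, without advancing time (a new reading comes with each control period).
- cams.read_camera(name): name is "side" or "top"; returns the picture (420x560x3 uint8, blue, green, red); there is no depth.
- cams.calibration(name): a dict with "K" (3x3 intrinsics, pixels), "origin" and "rotation" of the camera in the world. Camera axes: x right, y down, z forward; pixel columns grow to the right and rows downward; lengths in m; the calibration is good to about 2 mm. A picture is of the moment at which its call begins. calibration takes no time and is no camera call.
- env.sign_off(): hands the job in; it is judged then, once.
The state is a dict: "time_s": time; "qpos": joint angles; "joint_velocities": joint speeds; "effort": joint torques, N m; "tool_pos": TCP position; "tool_rot": TCP orientation; "force": force on the tool from outside, world axes, zero at the start; "wrist_torque": the same for the moment, N m; "grip_width": finger opening in m; "grasp_force": force on a finger pad.
Only numpy, scipy, OpenCV 4.12 (cv2) and the standard library are available. Lean on these libraries where they do the work, as an engineer would, in place of code of your own. Each camera call takes 0.05 s, during which the arm holds its last target. There are 200 camera calls.

TASK

I am about to roll out dough and have laid the first rolling guide on the right of the mat: read its thickness with the bridge gauge, standing the gauge square over it on both legs, then use the gauge to find the one loose guide of the same thickness, read that one too, and lay it on the mat to the left of the first, parallel, ends level and 10 cm from it centre to centre. Lay all the other loose guides flat in the wooden tray, and leave the gauge standing upright on the bare worktop off the mat. Do not shift the first guide, and leave the timer, the glass and the pepper shaker alone.

Things in the scene. Friction and masses are not known exactly. Their poses are not given: they have to be found in the camera images.
- mat_laid (a point): point on the thin grey silicone rolling mat (230 mm in own x, 190 mm in own y, about 1 mm thick, lying on the worktop and fixed), at the middle of its right-hand half as the robot sees it, where the first guide lies (that guide's centre is within 15 mm or so); 50 mm to the -y side of the mat's middle, 8 mm above the worktop
- tray_in (a point): middle of the floor of the shallow wooden storage tray (fixed): outside 182 mm (own x) x 190 mm (own y), walls 5 mm thick, rim 18 mm above the worktop, floor 5 mm above the worktop; three guides fit side by side along its x, a fourth goes on top of one of them
- gauge_base (a point): middle of the underside of the loose bridge thickness gauge, level with the soles of its two legs (0.32 to 0.42 kg); own z up. The legs stand at own y = +-43 mm (14 mm wide, 44 mm long in own x), so that it straddles a guide laid along its x; 76 mm clear between the legs, 42 mm clear under the cross bar; 96 mm wide over all and 120 mm high
- gauge_grip (a point): where to hold the gauge: middle of its square black column (28 x 28 mm, sides along own x and y, from 54 to 116 mm above the soles), 92 mm above gauge_base
- gauge_foot (a joint): reading of the gauge in m: height of its round 18 mm plunger foot (in the middle between the legs) above the soles; 0 when it stands on the bare worktop, up to 0.031; when the gauge stands on both soles over a guide it equals the guide's thickness. A light spring (0.7 to 1.3 N) pushes the foot down, less than the gauge's weight. A dark pointer on the column's white scale moves up with it
- guide_1_mid (a point): centre of a light-wood rolling guide: a flat strip with round ends, 140 long (own x) x 30 wide (own y) mm, 0.06 to 0.11 kg, thickness 11, 16, 21 or 26 mm not told by name; this point is in the middle of the plan, always 8 mm above the underside (own z up). Always present; either this one or guide_2 is the one lying on the mat at the start.
- guide_2_mid (a point): centre of a light-wood rolling guide: a flat strip with round ends, 140 long (own x) x 30 wide (own y) mm, 0.06 to 0.11 kg, thickness 11, 16, 21 or 26 mm not told by name; this point is in the middle of the plan, always 8 mm above the underside (own z up). Always present; either this one or guide_1 is the one lying on the mat at the start.
- guide_3_mid (a point): centre of a light-wood rolling guide: a flat strip with round ends, 140 long (own x) x 30 wide (own y) mm, 0.06 to 0.11 kg, thickness 11, 16, 21 or 26 mm not told by name; this point is in the middle of the plan, always 8 mm above the underside (own z up). Always present.
- guide_4_mid (a point): centre of a light-wood rolling guide: a flat strip with round ends, 140 long (own x) x 30 wide (own y) mm, 0.06 to 0.11 kg, thickness 11, 16, 21 or 26 mm not told by name; this point is in the middle of the plan, always 8 mm above the underside (own z up). Always present.
- guide_5_mid (a point): centre of a light-wood rolling guide: a flat strip with round ends, 140 long (own x) x 30 wide (own y) mm, 0.06 to 0.11 kg, thickness 11, 16, 21 or 26 mm not told by name; this point is in the middle of the plan, always 8 mm above the underside (own z up). May be absent (None).
- guide_6_mid (a point): centre of a light-wood rolling guide: a flat strip with round ends, 140 long (own x) x 30 wide (own y) mm, 0.06 to 0.11 kg, thickness 11, 16, 21 or 26 mm not told by name; this point is in the middle of the plan, always 8 mm above the underside (own z up). May be absent (None).
- timer: bystander: red and white wind-up kitchen timer, 70 mm across, 51 mm high; origin at its underside, z up
- tumbler: bystander: clear drinking glass standing mouth down, 80 mm across, 90 mm high; origin at its underside, z up
- pepper: bystander: grey pepper shaker, 44 mm across, 90 mm high; origin at its underside, z up

How it is judged (in metres and radians):
On the way, in this order (a step that is already met when the one before it is completed fails the run):
1. the gauge stands over the guide that lies on the mat and reads its thickness ((((horizontal distance between guide_1_mid and mat_laid below 0.04 m and distance of guide_1_mid from where it was at the start of the episode below 0.015 m) and (height (world z) of gauge_base below 0.004 m and angle between gauge_base's own z axis and vertical below 0.06 rad and x of gauge_base in the frame of guide_1_mid between -0.065 and 0.065 m and y of gauge_base in the frame of guide_1_mid between -0.018 and 0.018 m and value of joint gauge_foot between 0.019 and 0.023 m)) or ((horizontal distance between guide_2_mid and mat_laid below 0.04 m and distance of guide_2_mid from where it was at the start of the episode below 0.015 m) and (height (world z) of gauge_base below 0.004 m and angle between gauge_base's own z axis and vertical below 0.06 rad and x of gauge_base in the frame of guide_2_mid between -0.065 and 0.065 m and y of gauge_base in the frame of guide_2_mid between -0.018 and 0.018 m and value of joint gauge_foot between 0.014 and 0.018 m)))), for 0.2 s.
2. the gauge stands over the loose guide of the same thickness and reads it ((((horizontal distance between guide_1_mid and mat_laid below 0.04 m and distance of guide_1_mid from where it was at the start of the episode below 0.015 m) and (height (world z) of gauge_base below 0.004 m and angle between gauge_base's own z axis and vertical below 0.06 rad and x of gauge_base in the frame of guide_3_mid between -0.065 and 0.065 m and y of gauge_base in the frame of guide_3_mid between -0.018 and 0.018 m and value of joint gauge_foot between 0.019 and 0.023 m)) or ((horizontal distance between guide_2_mid and mat_laid below 0.04 m and distance of guide_2_mid from where it was at the start of the episode below 0.015 m) and (height (world z) of gauge_base below 0.004 m and angle between gauge_base's own z axis and vertical below 0.06 rad and x of gauge_base in the frame of guide_4_mid between -0.065 and 0.065 m and y of gauge_base in the frame of guide_4_mid between -0.018 and 0.018 m and value of joint gauge_foot between 0.014 and 0.018 m)))), for 0.2 s.
At the end, for the whole second after the job is handed in: First guide moved < 15 mm; its equal flat to its left (+y), 100 +-25 mm centre to centre, ends level +-25 mm, parallel within 8 deg; every other guide flat in the tray (centre within 50 mm along, 85 mm across; may be stacked); gauge upright on the bare worktop off the mat, reading < 3 mm ((((horizontal distance between guide_1_mid and mat_laid below 0.04 m and distance of guide_1_mid from where it was at the start of the episode below 0.015 m) and (y of guide_3_mid in the frame of guide_1_mid between 0.075 and 0.125 m and x of guide_3_mid in the frame of guide_1_mid between -0.025 and 0.025 m and angle between the x axis of guide_3_mid and the x axis of guide_1_mid, either way round below 0.14 rad and angle between guide_3_mid's own z axis and vertical below 0.1 rad and height (world z) of guide_3_mid below 0.015 m) and (x of guide_2_mid in the frame of tray_in between -0.05 and 0.05 m and y of guide_2_mid in the frame of tray_in between -0.085 and 0.085 m and height (world z) of guide_2_mid below 0.05 m and angle between guide_2_mid's own z axis and vertical below 0.12 rad) and (x of guide_4_mid in the frame of tray_in between -0.05 and 0.05 m and y of guide_4_mid in the frame of tray_in between -0.085 and 0.085 m and height (world z) of guide_4_mid below 0.05 m and angle between guide_4_mid's own z axis and vertical below 0.12 rad)) or ((horizontal distance between guide_2_mid and mat_laid below 0.04 m and distance of guide_2_mid from where it was at the start of the episode below 0.015 m) and (y of guide_4_mid in the frame of guide_2_mid between 0.075 and 0.125 m and x of guide_4_mid in the frame of guide_2_mid between -0.025 and 0.025 m and angle between the x axis of guide_4_mid and the x axis of guide_2_mid, either way round below 0.14 rad and angle between guide_4_mid's own z axis and vertical below 0.1 rad and height (world z) of guide_4_mid below 0.015 m) and (x of guide_1_mid in the frame of tray_in between -0.05 and 0.05 m and y of guide_1_mid in the frame of tray_in between -0.085 and 0.085 m and height (world z) of guide_1_mid below 0.05 m and angle between guide_1_mid's own z axis and vertical below 0.12 rad) and (x of guide_3_mid in the frame of tray_in between -0.05 and 0.05 m and y of guide_3_mid in the frame of tray_in between -0.085 and 0.085 m and height (world z) of guide_3_mid below 0.05 m and angle between guide_3_mid's own z axis and vertical below 0.12 rad))) and x of guide_5_mid in the frame of tray_in between -0.05 and 0.05 m and y of guide_5_mid in the frame of tray_in between -0.085 and 0.085 m and height (world z) of each of guide_5_mid, guide_6_mid below 0.05 m and angle between each of guide_5_mid, guide_6_mid's own z axis and vertical below 0.12 rad and x of guide_6_mid in the frame of tray_in between -0.05 and 0.05 m and y of guide_6_mid in the frame of tray_in between -0.085 and 0.085 m and height (world z) of gauge_base below 0.004 m and angle between gauge_base's own z axis and vertical below 0.05 rad and value of joint gauge_foot below 0.003 m and (x of gauge_base in the frame of mat_laid above 0.135 m or x of gauge_base in the frame of mat_laid below -0.135 m or y of gauge_base in the frame of mat_laid above 0.165 m or y of gauge_base in the frame of mat_laid below -0.065 m)); the robot touches nothing.
It fails at once if the timer, the glass or the pepper shaker is shifted more than 3 cm or tipped (distance of any of timer, tumbler, pepper from where it was at the start of the episode above 0.03 m or angle between any of timer, tumbler, pepper's own z axis and vertical above 0.5 rad).
Of guide_5, guide_6 only 1 to 2 are there at a start; the rules pass over those that are not, and their reading is None.
At some moment in a run one of guide_3, guide_4 may be knocked a few centimetres aside while the robot is not near it.
It also fails if it takes over 210 s, if anything falls off the work surface, if the arm or the gripper's body presses on something with over 40 N, if the wrist force passes 120 N, or if a joint passes its speed limit or range.

## Working session

There is one attempt and no reset: what is moved stays moved. The work goes in short steps, Python scripts to look and compute and a tool call to move; the robot and the scene stay as the last step left them, time stands still between calls to the robot, and variables do not carry over. Pictures are saved under pics/ and viewed, at most 17 in all, crops included, and the job is handed in when it is done.

Besides the shell and the picture viewer there is one more tool, called after ">>>" by a JSON object that holds its "fn" and its "kwargs", one argument or row to a line. arm_command: Moves the arm, as the interface text tells. Its arguments: {"type":"object","properties":{"series":{"type":"string"},"squeeze":{"type":"number"}},"required":["series"]}

```bash
mkdir -p pics
cat > h.py <<'E'
import numpy as np, cv2
from cell import telemetry, cams, env
def snap(name,fn,scale=1,crop=None):
    im=cams.read_camera(name); cv2.imwrite('pics/raw_'+fn,im)
    if crop: x0,y0,x1,y1=crop; im=im[y0:y1,x0:x1]
    if scale!=1: im=cv2.resize(im,None,fx=scale,fy=scale,interpolation=cv2.INTER_CUBIC)
    cv2.imwrite('pics/'+fn,im); return im
def px2w(name,u,v,z=0.):
    c=cams.calibration(name); K=np.array(c['K']);R=np.array(c['rotation']);o=np.array(c['origin'])
    d=R@np.linalg.inv(K)@np.array([u,v,1.]); t=(z-o[2])/d[2]; return o+t*d
def w2px(name,p):
    c=cams.calibration(name); K=np.array(c['K']);R=np.array(c['rotation']);o=np.array(c['origin'])
    q=K@(R.T@(np.array(p)-o)); return q[:2]/q[2]
E
python3 - <<'E'
from h import *
print({k:np.round(v,3).tolist() for k,v in telemetry.get_obs().items()})
for n in('top','side'):
    c=cams.calibration(n);print(n,np.round(c['K'],1).tolist(),np.round(c['origin'],3),np.round(c['rotation'],3).tolist())
    snap(n,n+'0.png',1.4)
E
```

```text
{'time_s': 0.0, 'qpos': [-69.609, 18.439, -4.017, 83.175, 1.293, 78.54, -3.259], 'joint_velocities': [0.004, -0.003, 0.007, 0.008, 0.033, -0.027, 0.12], 'effort': [-0.0, -49.127, -0.404, -31.253, -0.064, 0.044, 0.0], 'tool_pos': [0.218, 0.612, 0.221], 'tool_rot': [-179.891, 0.003, 160.42], 'force': [0.28, 0.548, 0.221], 'wrist_torque': [0.066, 0.009, -0.021], 'grasp_force': 0.0, 'grip_width': 0.087}
top [[523.0, 0.0, 280.8], [0.0, 523.0, 199.4], [0.0, 0.0, 1.0]] [0.397 0.06  1.351] [-173.147, 0.28, -89.86]
side [[386.7, 0.0, 279.2], [0.0, 386.7, 208.9], [0.0, 0.0, 1.0]] [ 0.334 -0.663  0.517] [-119.607, 0.668, -16.931]
```

View pics/top0.png

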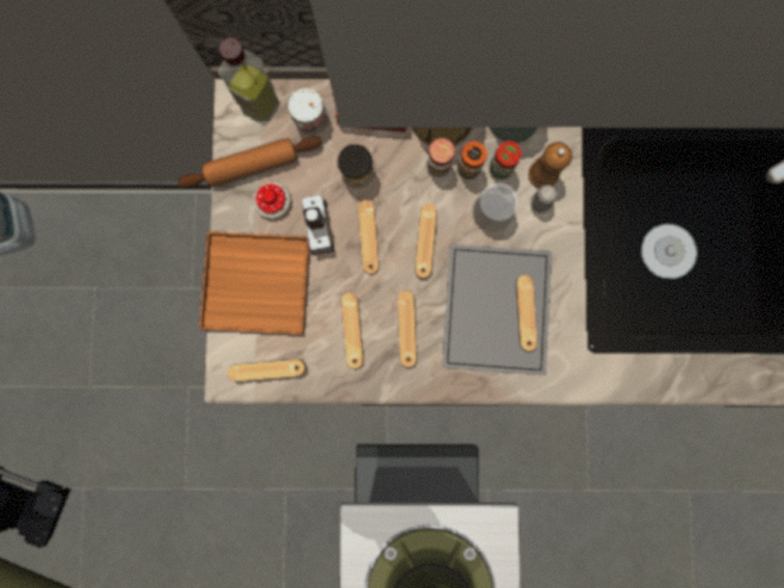

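View pics/side0.png

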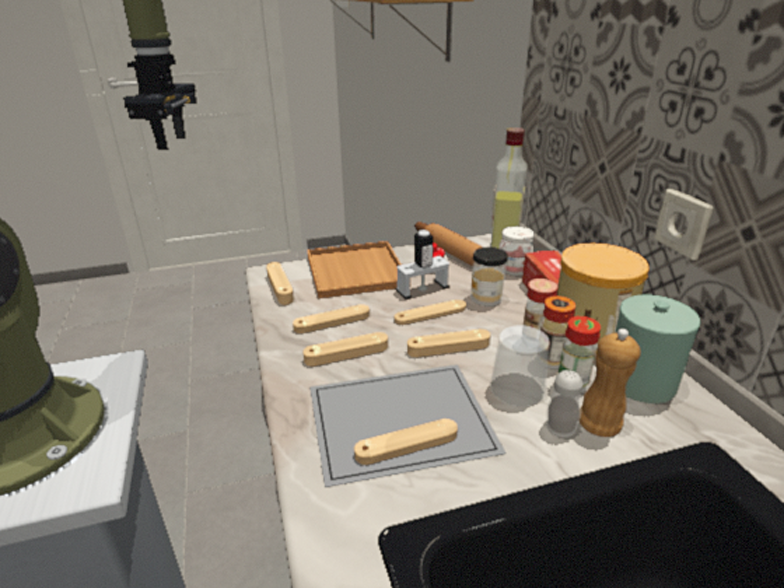

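```bash
sed -i "s/R=np.array(c\['rotation'\])/R=Rot.from_euler('xyz',c['rotation'],degrees=True).as_matrix()/; 1a from scipy.spatial.transform import Rotation as Rot" h.py
cat >> h.py <<'E'
def guides(im,name='top',z=.02,amin=250):
    hsv=cv2.cvtColor(im,cv2.COLOR_BGR2HSV)
    m=cv2.inRange(hsv,(11,85,170),(28,255,255))
    n,l,s,c=cv2.connectedComponentsWithStats(m)
    out=[]
    for i in range(1,n):
        if s[i,4]>amin:
            cs,_=cv2.findContours((l==i).astype(np.uint8),cv2.RETR_EXTERNAL,cv2.CHAIN_APPROX_NONE)
            (u,v),(a,b),t=cv2.minAreaRect(cs[0])
            box=cv2.boxPoints(((u,v),(a,b),t)); e=[px2w(name,*p,z) for p in box]
            d=e[1]-e[0] if np.linalg.norm(e[1]-e[0])>np.linalg.norm(e[2]-e[1]) else e[2]-e[1]
            e2=e[2]-e[1] if d is not None and np.allclose(d,e[1]-e[0]) else e[1]-e[0]
            ang=np.degrees(np.arctan2(d[1],d[0]))%180
            if ang>90: ang-=180
            out.append((np.round([u,v],1).tolist(),np.round(px2w(name,u,v,z)[:2],4).tolist(),round(ang,1),np.round([np.linalg.norm(d),np.linalg.norm(e2)],3).tolist(),int(s[i,4])))
    return out,m
E
python3 - <<'E'
from h import *
im=cv2.imread('pics/raw_top0.png')
g,m=guides(im)
for r in g: print(r)
c=im[115:290,140:400]; cv2.imwrite('pics/c1.png',cv2.resize(c,None,fx=3,fy=3,interpolation=cv2.INTER_CUBIC))
E
```

```text
([176.0, 112.5], [0.7859, 0.3414], np.float64(-74.2), [0.164, 0.017], 334)
([262.7, 168.5], [0.6374, 0.1136], np.float64(5.1), [0.134, 0.032], 584)
([303.8, 171.0], [0.631, 0.0074], np.float64(-5.9), [0.137, 0.031], 572)
([182.3, 203.3], [0.5468, 0.3189], np.float64(86.9), [0.177, 0.167], 4272)
([376.0, 223.0], [0.4972, -0.176], np.float64(2.4), [0.134, 0.029], 568)
([290.4, 234.0], [0.4687, 0.0419], np.float64(2.0), [0.138, 0.031], 605)
([250.7, 235.1], [0.4657, 0.1429], np.float64(6.0), [0.138, 0.03], 583)
([189.0, 263.9], [0.3927, 0.2981], np.float64(-84.7), [0.138, 0.03], 600)
```

View pics/c1.png

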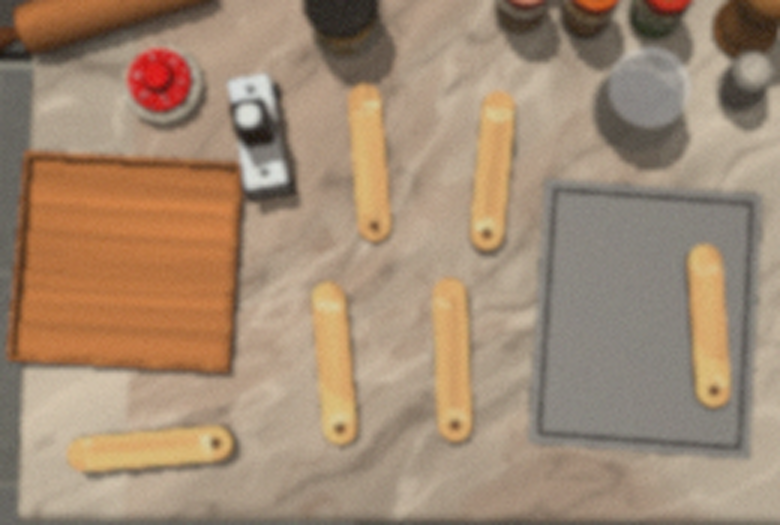

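```bash
cat > fit.py <<'E'
from h import *
from scipy.optimize import minimize
S=4
def mean(name,n=4): return np.mean([cams.read_camera(name).astype(np.float32) for _ in range(n)],0)
def mask(im):
    b=cv2.resize(im,None,fx=S,fy=S,interpolation=cv2.INTER_CUBIC).clip(0,255).astype(np.uint8)
    hsv=cv2.cvtColor(b,cv2.COLOR_BGR2HSV); return cv2.inRange(hsv,(8,80,90),(30,255,255)),b
def outline(x,y,a,t,z0):
    th=np.linspace(-np.pi/2,np.pi/2,9)
    p=np.r_[np.c_[.055+.015*np.cos(th),.015*np.sin(th)],np.c_[-.055-.015*np.cos(th),-.015*np.sin(th)]]
    c,s=np.cos(a),np.sin(a); q=p@np.array([[c,s],[-s,c]])+[x,y]
    return np.r_[np.c_[q,np.full(18,z0)],np.c_[q,np.full(18,z0+t)]]
def fit(ms,x,y,a,z0=0.,t=.018):
    def cost(v,full=False):
        r=0
        for n,m in ms.items():
            P=outline(v[0],v[1],v[2],v[3],z0); uv=np.array([w2px(n,p) for p in P])
            h=cv2.convexHull(((uv+.5)*S-.5).astype(np.float32)).reshape(-1,2)
            x0,y0=(h.min(0)-10).astype(int); x1,y1=(h.max(0)+10).astype(int)
            k=np.zeros((y1-y0,x1-x0),np.uint8); cv2.fillPoly(k,[np.round((h-[x0,y0])*16).astype(np.int32)],255,cv2.LINE_AA,4)
            d=m[y0:y1,x0:x1]
            r+=np.abs(k.astype(float)-d).sum()/k.sum()
        return r
    x0=np.array([x,y,a,t]); sx=np.array([x0]+[x0+np.eye(4)[i]*[.006,.006,.05,.006] for i in range(4)])
    o=minimize(cost,x0,method='Nelder-Mead',options=dict(initial_simplex=sx,maxiter=200))
    return o.x,o.fun
E
python3 - <<'E'
from fit import *
ims={n:mean(n) for n in('top','side')}; ms={}
for n in ims: ms[n],b=mask(ims[n]); np.save('pics/'+n+'.npy',ims[n])
G=dict(A=(.6374,.1136,5.1),B=(.631,.0074,-5.9),M=(.4972,-.176,2.4),D=(.4687,.0419,2),C=(.4657,.1429,6),E=(.3927,.2981,-84.7))
for k,(x,y,a) in G.items():
    z0=.001 if k=='M' else 0
    for sel in (('top','side'),('side',)):
        v,f=fit({n:ms[n] for n in sel},x,y,np.radians(a),z0)
        print(k,sel,np.round(v[:2],4),round(np.degrees(v[2]),1),'t=%.1f'%(v[3]*1e3),round(f,3))
mk,b=mask(ims['side']); vis=b.copy(); cs,_=cv2.findContours(mk,cv2.RETR_LIST,cv2.CHAIN_APPROX_NONE); cv2.drawContours(vis,cs,-1,(255,0,0),1)
cv2.imwrite('pics/s1.png',cv2.resize(vis[160*4:340*4,175*4:375*4],None,fx=.95,fy=.8))
E
```

```text
Traceback (most recent call last):
  File "fit.py", line 25, in fit
    o=minimize(cost,x0,method='Nelder-Mead',options=dict(initial_simplex=sx,maxiter=200))
  File "fit.py", line 17, in cost
    P=outline(v[0],v[1],v[2],v[3],z0); uv=np.array([w2px(n,p) for p in P])
                                                    ~~~~^^^^^
  File "h.py", line 13, in w2px
    c=cams.calibration(name); K=np.array(c['K']);R=Rot.from_euler('xyz',c['rotation'],degrees=True).as_matrix();o=np.array(c['origin'])
ValueError: time passes only in moves, steps and waits
```

```bash
sed -i "s/c=cams.calibration(name)/c=cal(name)/; " h.py; sed -i "3i import functools\n@functools.cache\ndef cal(n): return cams.calibration(n)" h.py; sed -i '1,3{/^import functools/!b}' h.py
python3 - <<'E'
from fit import *
ims={n:np.load('pics/'+n+'.npy') if __import__('os').path.exists('pics/'+n+'.npy') else mean(n) for n in('top','side')}; ms={}
for n in ims: ms[n],b=mask(ims[n])
G=dict(A=(.6374,.1136,5.1),B=(.631,.0074,-5.9),M=(.4972,-.176,2.4),D=(.4687,.0419,2),C=(.4657,.1429,6),E=(.3927,.2981,-84.7))
for k,(x,y,a) in G.items():
    z0=.001 if k=='M' else 0
    for sel in (('top','side'),('side',)):
        v,f=fit({n:ms[n] for n in sel},x,y,np.radians(a),z0)
        print(k,sel,np.round(v[:2],4),round(np.degrees(v[2]),1),'t=%.1f'%(v[3]*1e3),round(f,3))
mk,b=mask(ims['side']); vis=b.copy(); cs,_=cv2.findContours(mk,cv2.RETR_LIST,cv2.CHAIN_APPROX_NONE); cv2.drawContours(vis,cs,-1,(255,0,0),1)
cv2.imwrite('pics/s1.png',cv2.resize(vis[160*4:340*4,175*4:375*4],None,fx=.95,fy=.8))
E
```

```text
A ('top', 'side') [0.6392 0.1146] 5.3 t=7.6 0.179
A ('side',) [0.6391 0.1163] 4.9 t=6.4 0.06
B ('top', 'side') [0.631  0.0075] -5.3 t=17.4 0.135
B ('side',) [0.6301 0.0088] -5.3 t=16.3 0.067
M ('top', 'side') [ 0.4971 -0.1772] 2.3 t=11.6 0.106
M ('side',) [ 0.4967 -0.1761] 2.9 t=10.7 0.039
D ('top', 'side') [0.4675 0.0426] 2.1 t=17.4 0.19
D ('side',) [0.4669 0.044 ] 2.5 t=16.4 0.105
C ('top', 'side') [0.4652 0.143 ] 5.8 t=12.4 0.201
C ('side',) [0.4633 0.1458] 5.5 t=10.0 0.088
E ('top', 'side') [0.391  0.2975] -85.6 t=23.5 0.235
E ('side',) [0.3902 0.3031] -86.6 t=21.6 0.126
```

View pics/s1.png

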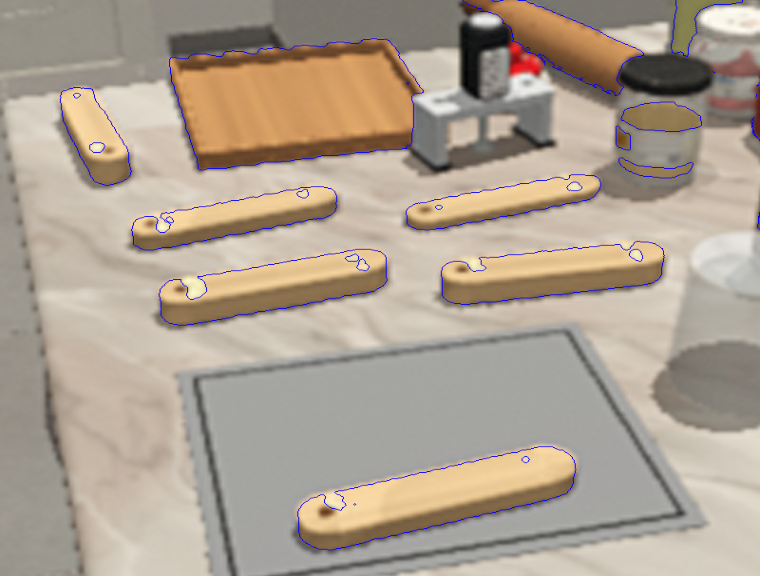

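```bash
cat >> h.py <<'E'
def go(x,y,z,yaw=None):
    o=telemetry.get_obs(); p=np.array(o['tool_pos']); r=o['tool_rot']; a=np.radians(r[2])
    d=np.array([x,y,z])-p
    sh=[d[0]*np.cos(a)+d[1]*np.sin(a), d[0]*np.sin(a)-d[1]*np.cos(a), -d[2]]
    print('t=%.1f'%o['time_s'],'tcp',np.round(p*1e3,1),'rpy',np.round(r,1),'q7',round(o['qpos'][6],1),'w',round(o['grip_width']*1e3,1),'F',np.round(o['force'],1))
    print(' tool shift mm',np.round(np.array(sh)*1e3,1),'' if yaw is None else 'turn rad %.3f'%-np.radians((yaw-r[2]+180)%360-180))
E
python3 - <<'E'
from h import *
f=lambda n,x,y,z: px2w(n,140+x/3-1/3,115+y/3-1/3,z)
print('bar ends',f('top',250,78,.054)[:2],f('top',267,188,.054)[:2],'mid',f('top',258.5,133,.054)[:2])
print('coltop',f('top',247,115,.118)[:2])
g=lambda x,y,z: px2w('side',175+x/3.8,160+y/3.2,z)
print('side bar top',g(433,97,.054)[:2],g(533,80,.054)[:2],'coltop',g(485,20,.118)[:2])
T=[f('top',*p,.018)[:2] for p in((27,152),(240,165),(230,372),(10,360))]
print('tray',np.round(T,4).tolist(),np.mean(T,0))
S=[g(*p,.018)[:2] for p in((170,60),(388,40),(424,142),(197,168))]
print('trayS',np.round(S,4).tolist())
M=[f('top',*p,.001)[:2] for p in((553,183),(760,196),(745,454),(530,440))]
print('mat',np.round(M,4).tolist(),np.mean(M,0))
go(.66,.18,.221,189)
E
```

```text
bar ends [0.70271664 0.21311983] [0.60873265 0.19741395] mid [0.65552347 0.20523328]
coltop [0.65741584 0.2074807 ]
side bar top [0.61946091 0.20620438] [0.69721117 0.21411983] coltop [0.6565722  0.20589149]
tray [[0.6457, 0.409], [0.6346, 0.2248], [0.4565, 0.2304], [0.4663, 0.4176]] [0.55079355 0.32044238]
trayS [[0.4661, 0.4134], [0.645, 0.4025], [0.6098, 0.1969], [0.4501, 0.2037]]
mat [[0.6222, -0.0461], [0.611, -0.2259], [0.3885, -0.2079], [0.3999, -0.0248]] [ 0.50539839 -0.12616824]
t=0.5 tcp [217.9 612.4 222.5] rpy [180.    0.  160.4] q7 -3.3 w 87.1 F [-0.5 -0.1  0.3]
 tool shift mm [-561.4 -259.2    1.5] turn rad -0.499
```

>>> {"fn": "arm_command", "kwargs": {
  "series": "-27.5 -11.8 0 0 0;-27.5 -11.8 0 0 0;-27.5 -11.8 0 0 0;-27.5 -11.8 0 0 0;-27.5 -11.8 0 0 0;-27.5 -11.8 0 0 0;-27.5 -11.8 0 0 0;-27.5 -11.8 0 0 0;-27.5 -11.8 0 0 0;-27.5 -11.8 0 0 0;-27.5 -11.8 0 0 0;-27.5 -11.8 0 0 0;-27.5 -11.8 0 0 0;-27.5 -11.8 0 0 0;-27.5 -11.8 0 0 0;-27.5 -11.8 0 0 0;-27.5 -11.8 0 0 0;-27.5 -11.8 0 0 0;-27.5 -11.8 0 0 0;-27.5 -11.8 0 0 0"
}}

```text
time_s: 2.17
tool_pos: [0.6579, 0.2047, 0.2227]
tool_rot: [180.0, 0.0, 160.4]
force: [0.1, -0.0, 1.0]
grip_width: 0.0872
grasp_force: 0.0
```

>>> {"fn": "arm_command", "kwargs": {
  "series": "0 0 0 -0.1 0;0 0 0 -0.1 0;0 0 0 -0.1 0;0 0 0 -0.1 0;0 0 0 -0.108 0;0 0 0 0 0;0 0 0 0 0"
}}

```text
time_s: 2.75
tool_pos: [0.657, 0.2057, 0.2226]
tool_rot: [180.0, 0.0, -170.7]
force: [-0.6, 0.8, 0.3]
grip_width: 0.0873
grasp_force: 0.0
```

Run:
```python
from h import *
go(.6565,.2065,.074,189.5)
snap('top','t2.png',4,(170,100,320,230))
```

```text
t=2.8 tcp [657.  205.7 222.6] rpy [ 180.     0.  -170.7] q7 82.4 w 87.3 F [-0.6  0.8  0.3]
 tool shift mm [  0.4   0.9 148.6] turn rad -0.003
```

View pics/t2.png

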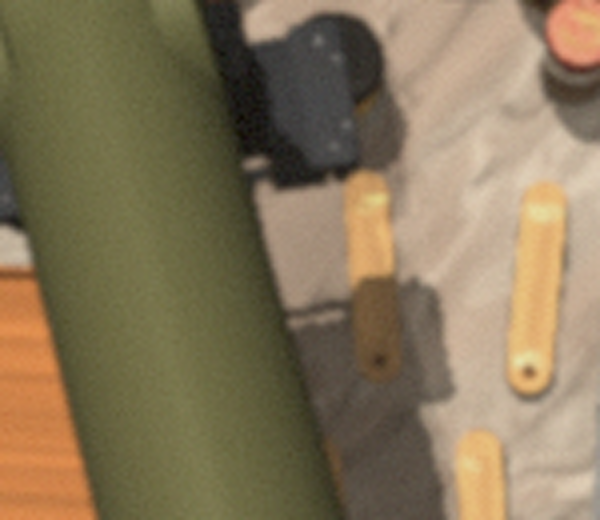

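The arm hides the gauge here (the gripper body shows around (310,100)); clearances to the jar are fine. Descend.

>>> {"fn": "arm_command", "kwargs": {
  "series": "0 1 30 0 0;0 0 30 0 0;0 0 30 0 0;0 0 30 0 0;0 0 20 0 0;0 0 8.5 0 0;0 0 0 0 0;0 0 0 0 255;0 0 0 0 255;0 0 0 0 255;0 0 0 0 255;0 0 0 0 255;0 0 0 0 255;0 0 0 0 255;0 0 0 0 255;0 0 0 0 255;0 0 0 0 255",
  "squeeze": 25
}}

```text
time_s: 4.22
tool_pos: [0.6568, 0.2067, 0.074]
tool_rot: [180.0, -0.0, -170.5]
force: [-0.4, -0.7, 1.1]
grip_width: 0.0284
grasp_force: 0.7
```

Run:
```python
from h import *
go(.6565,.2065,.174,92.3)
snap('side','s2.png',4,(230,130,380,260))
```

```text
t=4.2 tcp [656.8 206.7  74. ] rpy [ 180.    -0.  -170.5] q7 83.2 w 28.4 F [-0.4 -0.7  1.1]
 tool shift mm [   0.3   -0.1 -100. ] turn rad 1.697
```

View pics/s2.png

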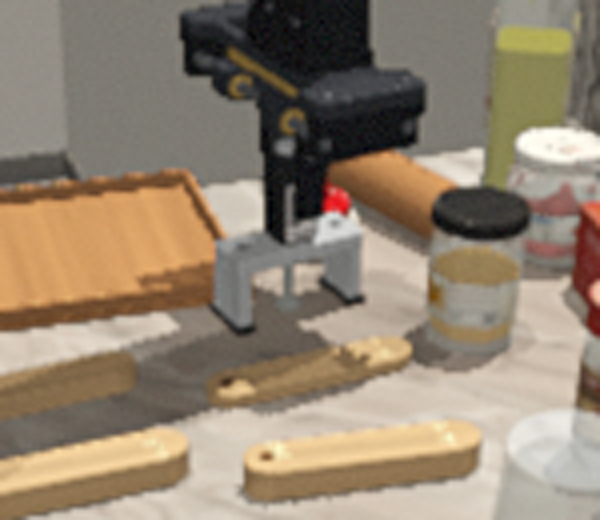

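The picture shows the fingers round the column above the bar (column at about (290,200)); the grip width is 28.4 mm. Lift and turn.

>>> {"fn": "arm_command", "kwargs": {
  "series": "0 0 0 0 255;0 0 0 0 255;0 0 10 0 255;0 0 -20 0 255;0 0 -30 0 255;0 0 -30 0 255;0 0 -10 0 255",
  "squeeze": 40
}}

```text
time_s: 4.85
tool_pos: [0.6587, 0.2072, 0.1583]
tool_rot: [179.9, 0.3, -170.5]
force: [1.6, 0.7, -2.8]
grip_width: 0.0276
grasp_force: 40.0
```

>>> {"fn": "arm_command", "kwargs": {
  "series": "0 0 0 0.113 255;0 0 0 0.113 255;0 0 0 0.113 255;0 0 0 0.113 255;0 0 0 0.113 255;0 0 0 0.113 255;0 0 0 0.113 255;0 0 0 0.113 255;0 0 0 0.113 255;0 0 0 0.113 255;0 0 0 0.113 255;0 0 0 0.113 255;0 0 0 0.113 255;0 0 0 0.113 255;0 0 0 0.113 255;0 0 0 0 255"
}}

```text
time_s: 6.18
tool_pos: [0.656, 0.2066, 0.1521]
tool_rot: [-179.9, 0.1, 92.3]
force: [-0.2, 0.7, -4.0]
grip_width: 0.028
grasp_force: 40.0
```

Run:
```python
from h import *
go(.4971,-.1772,.145,92.3)
```

```text
t=6.2 tcp [656.  206.6 152.1] rpy [-1.799e+02  1.000e-01  9.230e+01] q7 -9.2 w 28.0 F [-0.2  0.7 -4. ]
 tool shift mm [-377.2 -173.9    7.1] turn rad -0.001
```

>>> {"fn": "arm_command", "kwargs": {
  "series": "-23.6 -10.9 0 0 255;-23.6 -10.9 0 0 255;-23.6 -10.9 0 0 255;-23.6 -10.9 0 0 255;-23.6 -10.9 0 0 255;-23.6 -10.9 0 0 255;-23.6 -10.9 0 0 255;-23.6 -10.9 0 0 255;-23.6 -10.9 0 0 255;-23.6 -10.9 0 0 255;-23.6 -10.9 0 0 255;-23.6 -10.9 0 0 255;-23.6 -10.9 0 0 255;-23.6 -10.9 0 0 255;-23.6 -10.9 0 0 255;-23.6 -10.9 0 0 255;0 0 0 0 255;0 0 0 0 255"
}}

```text
time_s: 7.68
tool_pos: [0.4971, -0.1798, 0.1535]
tool_rot: [-180.0, 0.0, 92.3]
force: [-0.7, 0.5, -4.4]
grip_width: 0.0278
grasp_force: 40.0
```

Run:
```python
from h import *
go(.4971,-.1772,.095,92.3)
snap('side','s3.png',3,(200,130,420,330))
print(w2px('side',(.4971,-.1772,.060)))
```

```text
t=7.7 tcp [ 497.1 -179.8  153.5] rpy [-180.     0.    92.3] q7 23.7 w 27.8 F [-0.7  0.5 -4.4]
 tool shift mm [ 2.6  0.1 58.5] turn rad 0.001
[290.93625527 292.18492581]
```

View pics/s3.png

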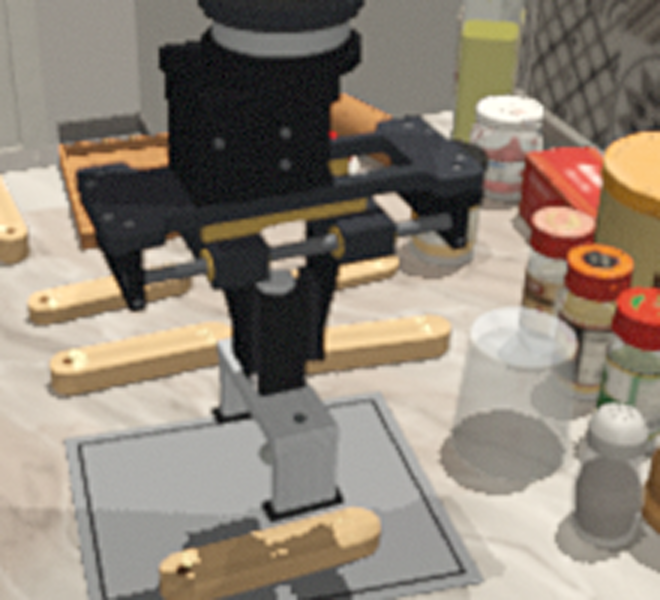

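The gauge hangs upright over the mat, the fingers near (280,330), its legs ready to straddle the first guide at (270,555). Lower.

>>> {"fn": "arm_command", "kwargs": {
  "series": "2.6 0 15 0 255;0 0 20 0 255;0 0 20 0 255;0 0 11 0 255;0 0 0 0 255;0 0 0 0 255"
}}

```text
time_s: 8.23
tool_pos: [0.4982, -0.1745, 0.0878]
tool_rot: [-179.9, -0.0, 92.5]
force: [0.9, -0.5, -3.5]
grip_width: 0.028
grasp_force: 40.0
```

>>> {"fn": "arm_command", "kwargs": {
  "series": "0 0 4 0 255;0 0 3 0 255;0 0 2 0 255;0 0 0 0 255;0 0 0 0 255"
}}

```text
time_s: 8.65
tool_pos: [0.4987, -0.1754, 0.0794]
tool_rot: [179.9, 0.0, 92.4]
force: [1.0, 0.2, -2.5]
grip_width: 0.0279
grasp_force: 40.0
```

>>> {"fn": "arm_command", "kwargs": {
  "series": "0 0 2 0 255;0 0 1.5 0 255;0 0 0 0 255;0 0 0 0 255"
}}

```text
time_s: 8.98
tool_pos: [0.4983, -0.1753, 0.0755]
tool_rot: [-180.0, -0.0, 92.4]
force: [0.2, -0.6, -2.8]
grip_width: 0.0276
grasp_force: 40.0
```

>>> {"fn": "arm_command", "kwargs": {
  "series": "0 0 1 0 255;0 0 1 0 255;0 0 0 0 255;0 0 0 0 255"
}}

```text
time_s: 9.32
tool_pos: [0.4982, -0.1753, 0.0735]
tool_rot: [-180.0, -0.0, 92.4]
force: [0.5, -0.4, -2.2]
grip_width: 0.0281
grasp_force: 40.0
```

>>> {"fn": "arm_command", "kwargs": {
  "series": "0 0 1 0 255;0 0 1 0 255;0 0 0 0 255;0 0 0 0 255"
}}

```text
time_s: 9.65
tool_pos: [0.4983, -0.1753, 0.072]
tool_rot: [-180.0, -0.0, 92.4]
force: [-1.8, 1.2, 3.2]
grip_width: 0.0279
grasp_force: 40.0
```

>>> {"fn": "arm_command", "kwargs": {
  "series": "0 0 1 0 255;0 0 1 0 255;0 0 0 0 255;0 0 0 0 255"
}}

```text
time_s: 9.98
tool_pos: [0.4986, -0.1751, 0.0718]
tool_rot: [180.0, -0.1, 92.4]
force: [-6.6, 3.9, 18.7]
grip_width: 0.0281
grasp_force: 40.0
```

Standing on both soles. Release, back off upwards and look at the reading.

>>> {"fn": "arm_command", "kwargs": {
  "series": "0 0 -1.5 0 255;0 0 0 0 0;0 0 0 0 0;0 0 0 0 0;0 0 0 0 0;0 0 0 0 0;0 0 0 0 0;0 0 -20 0 0;0 0 -30 0 0;0 0 -30 0 0;0 0 -20 0 0;0 0 0 0 0"
}}

```text
time_s: 10.98
tool_pos: [0.5012, -0.1763, 0.1756]
tool_rot: [179.5, 0.1, 92.4]
force: [0.5, -0.2, 0.5]
grip_width: 0.0855
grasp_force: 0.0
```

Run:
```python
from h import *
go(.4971,-.1772,.072,92.3)
im=np.mean([cams.read_camera('side').astype(float) for _ in range(4)],0)
c=im[210:340,240:360]; c=cv2.resize(c,None,fx=4.5,fy=4.5,interpolation=cv2.INTER_CUBIC).clip(0,255); cv2.imwrite('pics/s4.png',c)
```

```text
t=11.0 tcp [ 501.2 -176.3  175.6] rpy [1.795e+02 1.000e-01 9.240e+01] q7 22.6 w 85.5 F [ 0.5 -0.2  0.5]
 tool shift mm [ -0.7  -4.1 103.6] turn rad 0.002[ WARN:0@1.986] global loadsave.cpp:1063 imwrite_ Unsupported depth image for selected encoder is fallbacked to CV_8U.
```

View pics/s4.png

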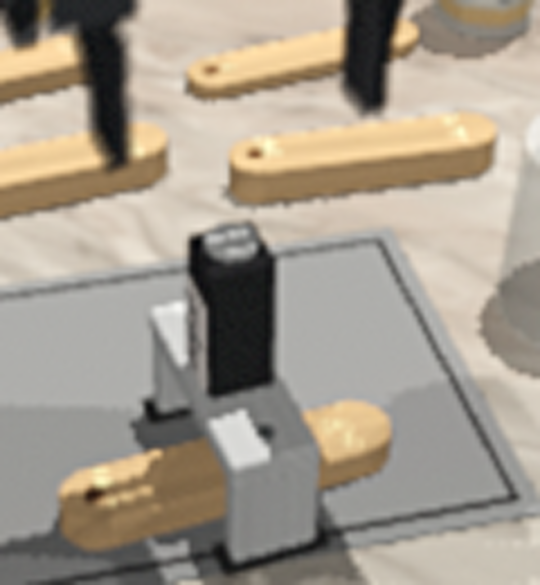

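The gauge stands square over the first guide (column at (230,320), legs at (265,530) and (165,400)), guide between the legs. Regrip it, and carry it to the matching one, C (the only other 16 mm one by the fit, with B and D at 21 mm).

>>> {"fn": "arm_command", "kwargs": {
  "series": "-0.7 0 0 0 0;0 0 30 0 0;0 0 30 0 0;0 0 30 0 0;0 0 13 0 0;0 0 0 0 0;0 0 0 0 255;0 0 0 0 255;0 0 0 0 255;0 0 0 0 255;0 0 0 0 255;0 0 0 0 255;0 0 0 0 255;0 0 0 0 255;0 0 0 0 255;0 0 0 0 255;0 0 0 0 255;0 0 0 0 255"
}}

```text
time_s: 12.68
tool_pos: [0.4984, -0.176, 0.0681]
tool_rot: [180.0, -0.0, 92.4]
force: [1.2, 0.2, 0.5]
grip_width: 0.0278
grasp_force: 40.0
```

>>> {"fn": "arm_command", "kwargs": {
  "series": "0 0 -10 0 255;0 0 -20 0 255;0 0 -30 0 255;0 0 -20 0 255;0 0 0 0 255;0 0 0 0 255"
}}

```text
time_s: 13.18
tool_pos: [0.4987, -0.176, 0.1487]
tool_rot: [179.9, -0.0, 92.4]
force: [-0.2, 0.5, -4.5]
grip_width: 0.0276
grasp_force: 40.0
```

Run:
```python
from h import *
go(.4652,.1430,.152,95.8)
im=snap('top','t3.png')
g,m=guides(im)
for r in g: print(r)
```

```text
t=13.2 tcp [ 498.7 -176.   148.7] rpy [179.9  -0.   92.4] q7 23.7 w 27.6 F [-0.2  0.5 -4.5]
 tool shift mm [320.1 -20.   -3.3] turn rad -0.059
([176.0, 112.5], [0.7858, 0.3415], np.float64(-74.0), [0.165, 0.019], 414)
([262.7, 168.9], [0.6365, 0.1134], np.float64(5.2), [0.136, 0.032], 596)
([303.9, 171.0], [0.631, 0.0071], np.float64(-5.5), [0.137, 0.032], 592)
([182.2, 203.0], [0.5474, 0.3191], np.float64(86.1), [0.177, 0.17], 4360)
([290.4, 234.0], [0.4687, 0.0419], np.float64(2.1), [0.138, 0.031], 622)
([250.9, 235.1], [0.4657, 0.1424], np.float64(6.0), [0.138, 0.031], 591)
([189.1, 263.9], [0.3927, 0.298], np.float64(-84.7), [0.137, 0.031], 604)
```

>>> {"fn": "arm_command", "kwargs": {
  "series": "20 -1.2 0 0 255;20 -1.2 0 0 255;20 -1.2 0 0 255;20 -1.2 0 0 255;20 -1.3 0 0 255;20 -1.3 0 0 255;20 -1.3 0 0 255;20 -1.3 0 0 255;20 -1.3 0 0 255;20 -1.3 0 0 255;20 -1.3 0 0 255;20 -1.3 0 0 255;20 -1.3 0 0 255;20 -1.2 0 0 255;20 -1.2 0 0 255;20 -1.2 0 0 255;0 0 0 -0.059 255;0 0 0 0 255;0 0 0 0 255"
}}

```text
time_s: 14.82
tool_pos: [0.4637, 0.142, 0.1463]
tool_rot: [-179.8, 0.1, 95.7]
force: [0.0, 0.3, -4.2]
grip_width: 0.0277
grasp_force: 40.0
```

Run:
```python
from h import *
go(.4652,.1430,.077,95.8)
snap('side','s5.png',3,(170,130,370,300))
```

```text
t=14.8 tcp [463.7 142.  146.3] rpy [-1.798e+02  1.000e-01  9.570e+01] q7 -14.0 w 27.7 F [ 0.   0.3 -4.2]
 tool shift mm [ 0.9  1.6 69.3] turn rad -0.002
```

View pics/s5.png

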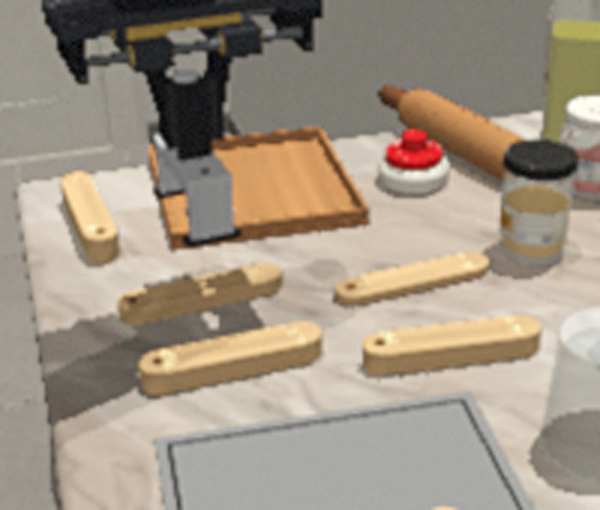

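The gauge hangs above guide C (at about (200,290)); the others are where they were. Lower, contact expected at tip z ≈ 67 mm.

>>> {"fn": "arm_command", "kwargs": {
  "series": "0.9 1.6 10 0 255;0 0 20 0 255;0 0 20 0 255;0 0 12 0 255;0 0 7 0 255;0 0 4 0 255;0 0 2 0 255;0 0 1 0 255;0 0 0 0 255;0 0 0 0 255"
}}

```text
time_s: 15.7
tool_pos: [0.4669, 0.1441, 0.0728]
tool_rot: [179.9, -0.0, 95.8]
force: [-1.0, -1.3, -3.7]
grip_width: 0.0279
grasp_force: 40.0
```

>>> {"fn": "arm_command", "kwargs": {
  "series": "0 0 1 0 255;0 0 1 0 255;0 0 1 0 255;0 0 0 0 255;0 0 0 0 255"
}}

```text
time_s: 16.12
tool_pos: [0.4668, 0.1442, 0.0693]
tool_rot: [179.9, -0.0, 95.8]
force: [1.3, 0.4, -2.3]
grip_width: 0.0279
grasp_force: 40.0
```

>>> {"fn": "arm_command", "kwargs": {
  "series": "0 0 1 0 255;0 0 1 0 255;0 0 0.5 0 255;0 0 0 0 255;0 0 0 0 255"
}}

```text
time_s: 16.53
tool_pos: [0.4668, 0.1442, 0.068]
tool_rot: [180.0, -0.0, 95.8]
force: [-2.1, -0.0, 7.8]
grip_width: 0.0277
grasp_force: 40.0
```

>>> {"fn": "arm_command", "kwargs": {
  "series": "0 0 0.5 0 255;0 0 0.5 0 255;0 0 0 0 255;0 0 0 0 255;0 0 -0.5 0 255;0 0 0 0 0;0 0 0 0 0;0 0 0 0 0;0 0 0 0 0;0 0 0 0 0;0 0 0 0 0;0 0 -20 0 0;0 0 -30 0 0;0 0 -30 0 0;0 0 -20 0 0;0 0 0 0 0;0 0 0 0 0"
}}

```text
time_s: 17.95
tool_pos: [0.4671, 0.1443, 0.1671]
tool_rot: [179.9, -0.1, 95.8]
force: [-0.3, 0.1, -0.1]
grip_width: 0.0866
grasp_force: 0.0
```

Run:
```python
from h import *
go(.4668,.1442,.068,95.8)
im=np.mean([cams.read_camera('side').astype(float) for _ in range(4)],0)
f=lambda c,s: cv2.resize(c,None,fx=s,fy=s,interpolation=cv2.INTER_CUBIC).clip(0,255).astype(np.uint8)
u,v=w2px('side',(.4668,.1442,.06)).astype(int)
cv2.imwrite('pics/s6.png',f(im[v-45:v+55,u-50:u+50],5.5))
```

```text
t=17.9 tcp [467.1 144.3 167.1] rpy [ 1.799e+02 -1.000e-01  9.580e+01] q7 -14.3 w 86.6 F [-0.3  0.1 -0.1]
 tool shift mm [-0.  -0.3 99.1] turn rad -0.000
```

View pics/s6.png

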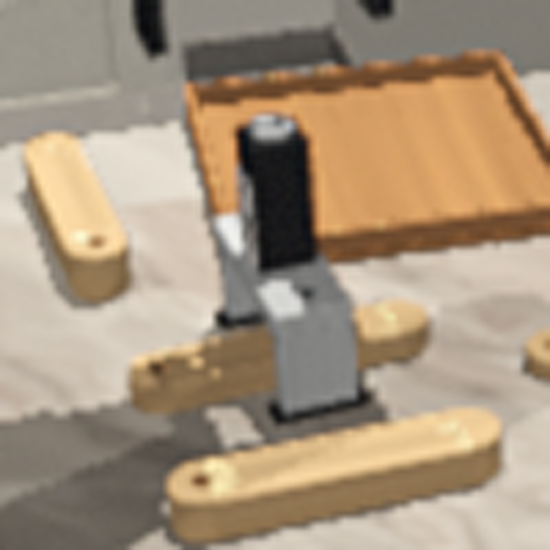

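The gauge stands square over guide C (column at (275,190)). Now park it on the bare worktop back near where it was.

>>> {"fn": "arm_command", "kwargs": {
  "series": "0 0 30 0 0;0 0 30 0 0;0 0 30 0 0;0 0 9 0 0;0 0 0 0 0;0 0 0 0 255;0 0 0 0 255;0 0 0 0 255;0 0 0 0 255;0 0 0 0 255;0 0 0 0 255;0 0 0 0 255;0 0 0 0 255;0 0 0 0 255;0 0 0 0 255;0 0 0 0 255;0 0 0 0 255"
}}

```text
time_s: 19.57
tool_pos: [0.4664, 0.1439, 0.067]
tool_rot: [180.0, -0.0, 95.8]
force: [1.1, 0.0, 0.0]
grip_width: 0.0276
grasp_force: 40.0
```

>>> {"fn": "arm_command", "kwargs": {
  "series": "0 0 -10 0 255;0 0 -20 0 255;0 0 -30 0 255;0 0 -25 0 255;0 0 0 0 255;0 0 0 0 255;0 0 0 -0.11 255;0 0 0 -0.11 255;0 0 0 -0.11 255;0 0 0 -0.11 255;0 0 0 -0.11 255;0 0 0 -0.11 255;0 0 0 -0.11 255;0 0 0 -0.11 255;0 0 0 0 255"
}}

```text
time_s: 20.82
tool_pos: [0.4647, 0.1433, 0.15]
tool_rot: [-179.8, -0.1, 146.4]
force: [-0.1, 0.3, -3.3]
grip_width: 0.0282
grasp_force: 40.0
```

Run:
```python
from h import *
go(.660,.2055,.158,189.5)
im=snap('top','t4.png')
g,m=guides(im)
for r in g: print(r)
```

```text
t=20.8 tcp [464.7 143.3 150. ] rpy [-1.798e+02 -1.000e-01  1.464e+02] q7 36.6 w 28.2 F [-0.1  0.3 -3.3]
 tool shift mm [-128.1  160.    -8. ] turn rad -0.753
([176.2, 112.8], [0.785, 0.341], np.float64(-73.5), [0.166, 0.022], 460)
([262.7, 168.4], [0.6376, 0.1136], np.float64(5.0), [0.134, 0.032], 587)
([303.9, 171.0], [0.631, 0.0071], np.float64(-5.2), [0.137, 0.031], 591)
([182.2, 203.0], [0.5475, 0.3191], np.float64(85.5), [0.176, 0.172], 3655)
([376.0, 223.0], [0.4972, -0.176], np.float64(2.8), [0.138, 0.03], 571)
([290.3, 232.5], [0.4724, 0.0421], np.float64(2.2), [0.13, 0.031], 526)
([187.9, 263.9], [0.3926, 0.3009], np.float64(-84.7), [0.131, 0.031], 581)
```

>>> {"fn": "arm_command", "kwargs": {
  "series": "-12.8 16 0 0 255;-12.8 16 0 0 255;-12.8 16 0 0 255;-12.8 16 0 0 255;-12.8 16 0 0 255;-12.8 16 0 0 255;-12.8 16 0 0 255;-12.8 16 0 0 255;-12.8 16 0 0 255;-12.8 16 0 0 255;0 0 0 -0.108 255;0 0 0 -0.108 255;0 0 0 -0.108 255;0 0 0 -0.108 255;0 0 0 -0.108 255;0 0 0 -0.108 255;0 0 0 -0.105 255;0 0 0 0 255;0 0 0 0 255"
}}

```text
time_s: 22.45
tool_pos: [0.6611, 0.2055, 0.1508]
tool_rot: [-180.0, -0.1, -170.9]
force: [1.2, 0.4, -3.7]
grip_width: 0.0282
grasp_force: 40.0
```

>>> {"fn": "arm_command", "kwargs": {
  "series": "0 0 10 0 255;0 0 20 0 255;0 0 20 0 255;0 0 12 0 255;0 0 8 0 255;0 0 5 0 255;0 0 3 0 255;0 0 0 0 255;0 0 0 0 255"
}}

```text
time_s: 23.2
tool_pos: [0.6623, 0.2059, 0.075]
tool_rot: [180.0, 0.1, -170.7]
force: [-0.2, -0.0, -4.2]
grip_width: 0.0277
grasp_force: 40.0
```

>>> {"fn": "arm_command", "kwargs": {
  "series": "0 0 3 0 255;0 0 2 0 255;0 0 1 0 255;0 0 1 0 255;0 0 0 0 255;0 0 0 0 255"
}}

```text
time_s: 23.7
tool_pos: [0.6618, 0.2058, 0.0672]
tool_rot: [180.0, 0.0, -170.6]
force: [-0.1, -0.2, -3.9]
grip_width: 0.0276
grasp_force: 40.0
```

>>> {"fn": "arm_command", "kwargs": {
  "series": "0 0 0.5 0 255;0 0 0.5 0 255;0 0 0 0 255;0 0 0 0 255;0 0 0 0 0;0 0 0 0 0;0 0 0 0 0;0 0 0 0 0;0 0 0 0 0;0 0 0 0 0;0 0 -20 0 0;0 0 -30 0 0;0 0 -30 0 0;0 0 -30 0 0;0 0 0 0 0"
}}

```text
time_s: 24.95
tool_pos: [0.6654, 0.2066, 0.184]
tool_rot: [179.9, 0.7, -170.7]
force: [0.7, -0.8, 1.3]
grip_width: 0.0854
grasp_force: 0.0
```

Run:
```python
from h import *
go(.4652,.143,.178,95.8)
```

```text
t=24.9 tcp [665.4 206.6 184. ] rpy [ 179.9    0.7 -170.7] q7 84.2 w 85.4 F [ 0.7 -0.8  1.3]
 tool shift mm [207.9 -30.3   6. ] turn rad 1.633
```

>>> {"fn": "arm_command", "kwargs": {
  "series": "20.8 -3 0 0 0;20.8 -3 0 0 0;20.8 -3 0 0 0;20.8 -3 0 0 0;20.8 -3 0 0 0;20.8 -3 0 0 0;20.8 -3 0 0 0;20.8 -3 0 0 0;20.8 -3 0 0 0;20.8 -3 0 0.06 0;0 0 0 0 0;0 0 0 0 0"
}}

```text
time_s: 25.95
tool_pos: [0.4611, 0.1423, 0.1764]
tool_rot: [179.9, 0.1, -174.1]
force: [-0.6, 1.2, -0.6]
grip_width: 0.0871
grasp_force: 0.0
```

Run:
```python
from h import *
go(.4652,.143,.003,185.8)
im=snap('side','s7.png',1.4)
```

```text
t=25.9 tcp [461.1 142.3 176.4] rpy [ 1.799e+02  1.000e-01 -1.741e+02] q7 75.6 w 87.1 F [-0.6  1.2 -0.6]
 tool shift mm [ -4.2   0.3 173.4] turn rad 0.003
```

View pics/s7.png

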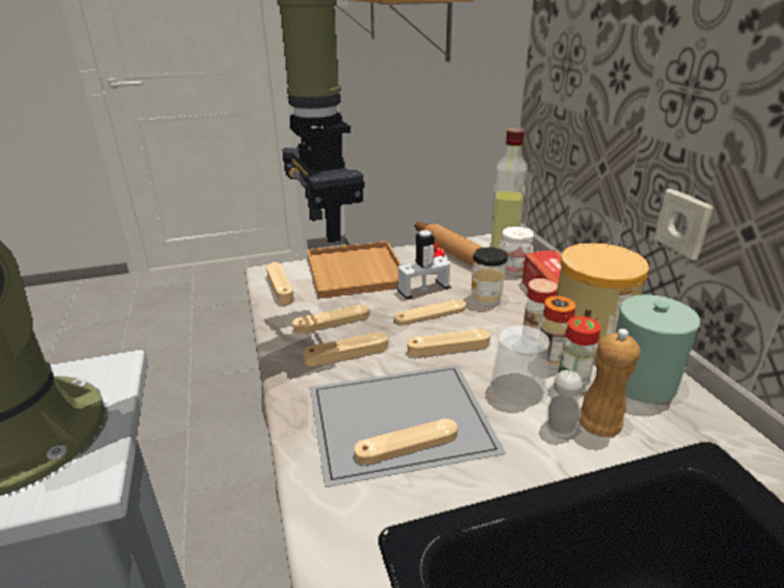

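The gauge stands upright at (424,265) and every guide is where it was. Take guide C.

>>> {"fn": "arm_command", "kwargs": {
  "series": "-4 0 30 0 0;0 0 35 0 0;0 0 35 0 0;0 0 35 0 0;0 0 20 0 0;0 0 12 0 0;0 0 6 0 0;0 0 0 0 0;0 0 0 0 255;0 0 0 0 255;0 0 0 0 255;0 0 0 0 255;0 0 0 0 255;0 0 0 0 255;0 0 0 0 255;0 0 0 0 255;0 0 0 0 255;0 0 0 0 255;0 0 0 0 255;0 0 0 0 255",
  "squeeze": 20
}}

```text
time_s: 27.67
tool_pos: [0.4653, 0.1427, 0.0031]
tool_rot: [180.0, 0.0, -174.1]
force: [-0.1, -0.0, 0.1]
grip_width: 0.0301
grasp_force: 20.0
```

>>> {"fn": "arm_command", "kwargs": {
  "series": "0 0 0 0 255;0 0 -20 0 255;0 0 -30 0 255;0 0 -20 0 255;0 0 0 0 255;0 0 0 0 255"
}}

```text
time_s: 28.17
tool_pos: [0.4661, 0.1431, 0.074]
tool_rot: [179.9, 0.1, -174.1]
force: [-1.2, -0.6, -1.5]
grip_width: 0.0297
grasp_force: 20.0
```

Run:
```python
from h import *
go(.4933,-.0766,.072,182.4)
```

```text
t=28.2 tcp [466.1 143.1  74. ] rpy [ 1.799e+02  1.000e-01 -1.741e+02] q7 77.3 w 29.7 F [-1.2 -0.6 -1.5]
 tool shift mm [  -4.4 -221.3    2. ] turn rad 0.061
```

>>> {"fn": "arm_command", "kwargs": {
  "series": "-0.4 -18.4 0 0 255;-0.4 -18.4 0 0 255;-0.4 -18.4 0 0 255;-0.4 -18.4 0 0 255;-0.4 -18.4 0 0 255;-0.4 -18.4 0 0 255;-0.4 -18.4 0 0 255;-0.4 -18.4 0 0 255;-0.4 -18.4 0 0 255;-0.4 -18.5 0 0 255;-0.4 -18.5 0 0 255;-0.4 -18.5 0 0 255;0 0 0 0.061 255;0 0 0 0 255;0 0 0 0 255"
}}

```text
time_s: 29.42
tool_pos: [0.4918, -0.0764, 0.0717]
tool_rot: [180.0, -0.1, -177.5]
force: [-0.1, 0.1, -1.5]
grip_width: 0.0299
grasp_force: 20.0
```

Run:
```python
from h import *
go(.4933,-.0766,.005,182.4)
```

```text
t=29.4 tcp [491.8 -76.4  71.7] rpy [ 1.800e+02 -1.000e-01 -1.775e+02] q7 101.9 w 29.9 F [-0.1  0.1 -1.5]
 tool shift mm [-1.5 -0.3 66.7] turn rad 0.002
```

>>> {"fn": "arm_command", "kwargs": {
  "series": "-1.5 0 20 0 255;0 0 20 0 255;0 0 15 0 255;0 0 8 0 255;0 0 3.5 0 255;0 0 0 0 255;0 0 0 0 255;0 0 0 0 80;0 0 0 0 80;0 0 0 0 80;0 0 0 0 80;0 0 0 0 80;0 0 -10 0 80;0 0 -30 0 80;0 0 -30 0 0;0 0 -30 0 0;0 0 0 0 0;0 0 0 0 0"
}}

```text
time_s: 30.92
tool_pos: [0.4961, -0.0767, 0.1092]
tool_rot: [180.0, 0.3, -177.6]
force: [0.1, 0.9, -0.1]
grip_width: 0.0788
grasp_force: 0.0
```

Run:
```python
from h import *
go(.4675,.0426,.004,182.1)
```

```text
t=30.9 tcp [496.1 -76.7 109.2] rpy [ 180.     0.3 -177.6] q7 100.7 w 78.8 F [ 0.1  0.9 -0.1]
 tool shift mm [ 23.6 120.4 105.2] turn rad 0.006
```

>>> {"fn": "arm_command", "kwargs": {
  "series": "3 15 0 0 0;3 15 0 0 0;3 15 0 0 0;3 15 0 0 0;3 15 0 0 0;3 15 0 0 0;3 15 0 0 0;2.6 15.4 0 0.006 0;0 0 0 0 0;0 0 0 0 0;0 0 30 0 0;0 0 35 0 0;0 0 25 0 0;0 0 10 0 0;0 0 4 0 0;0 0 0 0 0"
}}

```text
time_s: 32.25
tool_pos: [0.4654, 0.0417, 0.0022]
tool_rot: [-180.0, -0.1, -178.0]
force: [0.2, -0.3, 0.0]
grip_width: 0.0867
grasp_force: 0.0
```

>>> {"fn": "arm_command", "kwargs": {
  "series": "0 0 0 0 255;0 0 0 0 255;0 0 0 0 255;0 0 0 0 255;0 0 0 0 255;0 0 0 0 255;0 0 0 0 255;0 0 0 0 255;0 0 0 0 255;0 0 0 0 255;0 0 0 0 255;0 0 -20 0 255;0 0 -30 0 255;0 0 -20 0 255;0 0 0 0 255;0 0 0 0 255"
}}

```text
time_s: 33.58
tool_pos: [0.4665, 0.043, 0.0734]
tool_rot: [179.9, 0.1, -177.9]
force: [-0.1, 0.5, -1.1]
grip_width: 0.0304
grasp_force: 20.0
```

Run:
```python
from h import *
go(.5510,.2804,.072,177.2)
im=snap('top','t5.png')
g,m=guides(im)
for r in g: print(r)
```

```text
t=33.6 tcp [466.5  43.   73.4] rpy [ 1.799e+02  1.000e-01 -1.779e+02] q7 85.0 w 30.4 F [-0.1  0.5 -1.1]
 tool shift mm [-93.1 234.2   1.4] turn rad 0.085
([176.2, 112.4], [0.7862, 0.3409], np.float64(-74.5), [0.167, 0.021], 432)
([262.7, 168.9], [0.6364, 0.1136], np.float64(5.0), [0.137, 0.032], 603)
([303.8, 170.6], [0.6321, 0.0074], np.float64(-5.0), [0.135, 0.032], 581)
([182.2, 202.8], [0.5479, 0.3193], np.float64(86.7), [0.179, 0.17], 4389)
([376.1, 223.0], [0.4973, -0.1762], np.float64(2.5), [0.138, 0.03], 576)
([336.7, 224.4], [0.4933, -0.076], np.float64(3.4), [0.136, 0.029], 460)
([189.0, 263.9], [0.3927, 0.2981], np.float64(-84.7), [0.138, 0.031], 611)
```

>>> {"fn": "arm_command", "kwargs": {
  "series": "-6.5 17 0 0 255;-6.5 17 0 0 255;-6.5 17 0 0 255;-6.5 17 0 0 255;-6.5 17 0 0 255;-6.5 17 0 0 255;-6.5 17 0 0 255;-6.5 17 0 0 255;-6.5 17 0 0 255;-6.5 17 0 0 255;-6.5 17 0 0 255;-6.5 17.2 0 0 255;-6.5 17.2 0 0 255;-6.5 17.2 0 0 255;0 0 0 0.085 255;0 0 0 0 255;0 0 0 0 255"
}}

```text
time_s: 35.05
tool_pos: [0.5469, 0.2834, 0.0705]
tool_rot: [-179.9, -0.2, 177.3]
force: [-0.2, 0.6, -0.4]
grip_width: 0.0302
grasp_force: 20.0
```

Run:
```python
from h import *
go(.549,.285,.0085,177.2)
```

```text
t=35.0 tcp [546.9 283.4  70.5] rpy [-179.9   -0.2  177.3] q7 61.3 w 30.2 F [-0.2  0.6 -0.4]
 tool shift mm [-2.   1.7 62. ] turn rad 0.002
```

>>> {"fn": "arm_command", "kwargs": {
  "series": "-2 1.7 20 0 255;0 0 20 0 255;0 0 12 0 255;0 0 7 0 255;0 0 3 0 255;0 0 0 0 255;0 0 0 0 255;0 0 0 0 110;0 0 0 0 110;0 0 0 0 110;0 0 0 0 110;0 0 -8 0 110;0 0 -30 0 110;0 0 -30 0 0;0 0 -32 0 0;0 0 0 0 0;0 0 0 0 0"
}}

```text
time_s: 36.47
tool_pos: [0.5519, 0.287, 0.114]
tool_rot: [179.8, 0.3, 177.2]
force: [0.2, -0.4, -0.5]
grip_width: 0.0683
grasp_force: 0.0
```

Run:
```python
from h import *
go(.631,.0075,.11,174.8)
```

```text
t=36.5 tcp [551.9 287.  114. ] rpy [179.8   0.3 177.2] q7 60.8 w 68.3 F [ 0.2 -0.4 -0.5]
 tool shift mm [ -92.7 -275.3    4. ] turn rad 0.042
```

>>> {"fn": "arm_command", "kwargs": {
  "series": "-4.8 -19.6 0 0 0;-4.8 -19.6 0 0 0;-4.8 -19.6 0 0 0;-4.8 -19.6 0 0 0;-4.8 -19.6 0 0 0;-4.8 -19.6 0 0 0;-4.8 -19.6 0 0 0;-4.8 -19.6 0 0 0;-4.8 -19.6 0 0 0;-4.8 -19.6 0 0 0;-4.8 -19.6 0 0 0;-4.8 -19.6 0 0 0;-4.8 -19.6 0 0 0;-4.8 -19.6 0 0 0;0 0 0 0.044 0;0 0 0 0 0;0 0 0 0 0"
}}

```text
time_s: 37.88
tool_pos: [0.6031, 0.0091, 0.1096]
tool_rot: [180.0, -0.1, 174.7]
force: [0.9, 0.4, 0.5]
grip_width: 0.0874
grasp_force: 0.0
```

Run:
```python
from h import *
go(.606,.0098,.003,174.7)
print('tumbler',px2w('top',355.7,144,.09)[:2], px2w('top',140+640/3,115+130/3,.0)[:2])
im=snap('side','s8.png')
im=snap('top','t6.png')
g,m=guides(im)
for r in g: print(r)
```

```text
t=37.9 tcp [603.1   9.1 109.6] rpy [ 1.800e+02 -1.000e-01  1.747e+02] q7 86.9 w 87.4 F [0.9 0.4 0.5]
 tool shift mm [ -2.8   1.  106.6] turn rad 0.001
tumbler [ 0.68629779 -0.11754417] [ 0.66853954 -0.12343303]
([176.1, 112.7], [0.7854, 0.3411], np.float64(-73.5), [0.166, 0.023], 490)
([262.3, 168.9], [0.6364, 0.1144], np.float64(5.9), [0.137, 0.031], 409)
([182.1, 203.2], [0.5469, 0.3195], np.float64(86.7), [0.18, 0.172], 4253)
([376.0, 223.0], [0.4972, -0.1761], np.float64(2.5), [0.138, 0.03], 575)
([189.1, 263.9], [0.3927, 0.298], np.float64(-85.1), [0.137, 0.031], 613)
```

>>> {"fn": "arm_command", "kwargs": {
  "series": "-2.8 1 30 0 0;0 0 35 0 0;0 0 25 0 0;0 0 12 0 0;0 0 4.5 0 0;0 0 0 0 0;0 0 0 0 0;0 0 0 0 255;0 0 0 0 255;0 0 0 0 255;0 0 0 0 255;0 0 0 0 255;0 0 0 0 255;0 0 0 0 255;0 0 0 0 255;0 0 0 0 255;0 0 0 0 255;0 0 0 0 255;0 0 0 0 255",
  "squeeze": 35
}}

```text
time_s: 39.57
tool_pos: [0.6067, 0.0094, 0.004]
tool_rot: [-180.0, -0.0, 174.7]
force: [-0.2, -0.1, -0.3]
grip_width: 0.0297
grasp_force: 35.0
```

>>> {"fn": "arm_command", "kwargs": {
  "series": "0 0 0 0 255;0 0 0 0 255;0 0 -20 0 255;0 0 -30 0 255;0 0 -20 0 255;0 0 0 0 255;0 0 0 0 255"
}}

```text
time_s: 40.15
tool_pos: [0.6076, 0.0095, 0.0752]
tool_rot: [180.0, 0.1, 174.7]
force: [-0.5, -0.5, -1.1]
grip_width: 0.0297
grasp_force: 35.0
```

Run:
```python
from h import *
go(.524,.3562,.072,177.2)
```

```text
t=40.1 tcp [607.6   9.5  75.2] rpy [1.800e+02 1.000e-01 1.747e+02] q7 87.6 w 29.7 F [-0.5 -0.5 -1.1]
 tool shift mm [115.4 337.5   3.2] turn rad -0.044
```

>>> {"fn": "arm_command", "kwargs": {
  "series": "19.2 0 0 0 255;19.2 0 0 0 255;19.2 0 0 0 255;19.2 0 0 0 255;19.2 0 0 0 255;19.2 0 0 0 255;0 0 0 0 255"
}}

```text
time_s: 40.73
tool_pos: [0.4867, 0.0204, 0.0717]
tool_rot: [-180.0, -0.4, 174.7]
force: [-0.2, 0.3, -1.2]
grip_width: 0.0297
grasp_force: 35.0
```

>>> {"fn": "arm_command", "kwargs": {
  "series": "0 19.8 0 0 255;0 19.8 0 0 255;0 19.8 0 0 255;0 19.8 0 0 255;0 19.8 0 0 255;0 19.8 0 0 255;0 19.8 0 0 255;0 19.8 0 0 255;0 19.8 0 0 255;0 19.8 0 0 255;0 19.8 0 0 255;0 19.8 0 0 255;0 19.8 0 0 255;0 19.8 0 0 255;0 19.8 0 0 255;0 19.8 0 0 255;0 19.8 0 0 255;0 0 0 -0.044 255;0 0 0 0 255;0 0 0 0 255"
}}

```text
time_s: 42.4
tool_pos: [0.5227, 0.3544, 0.0724]
tool_rot: [-179.9, -0.1, 177.1]
force: [-0.6, -0.2, -1.0]
grip_width: 0.0301
grasp_force: 35.0
```

Run:
```python
from h import *
go(.524,.3562,.0095,177.2)
```

```text
t=42.4 tcp [522.7 354.4  72.4] rpy [-1.799e+02 -1.000e-01  1.771e+02] q7 53.5 w 30.1 F [-0.6 -0.2 -1. ]
 tool shift mm [-1.2  1.8 62.9] turn rad -0.001
```

>>> {"fn": "arm_command", "kwargs": {
  "series": "-1.2 1.8 20 0 255;0 0 20 0 255;0 0 12 0 255;0 0 7 0 255;0 0 3.5 0 255;0 0 0 0 255;0 0 0 0 255;0 0 0 0 110;0 0 0 0 110;0 0 0 0 110;0 0 0 0 110;0 0 -8 0 110;0 0 -30 0 110;0 0 -30 0 0;0 0 -32 0 0;0 0 0 0 0;0 0 0 0 0"
}}

```text
time_s: 43.82
tool_pos: [0.5262, 0.3581, 0.1152]
tool_rot: [179.8, 0.3, 177.2]
force: [-0.6, -0.6, -0.3]
grip_width: 0.0686
grasp_force: 0.0
```

Run:
```python
from h import *
go(.391,.298,.11,94.4)
im=snap('side','s9.png',3,(170,150,370,310))
```

```text
t=43.8 tcp [526.2 358.1 115.2] rpy [179.8   0.3 177.2] q7 53.2 w 68.6 F [-0.6 -0.6 -0.3]
 tool shift mm [132.1 -66.6   5.2] turn rad 1.445
```

View pics/s9.png

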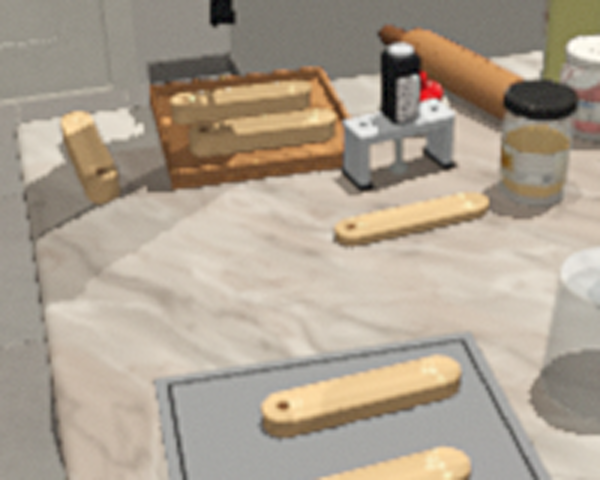

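Guides D and B lie flat in the tray (at (265,130) and (240,97)); C lies on the mat parallel to the first, the gauge upright at (400,110). Next E.

>>> {"fn": "arm_command", "kwargs": {
  "series": "0 0 0 0.111 60;0 0 0 0.111 60;0 0 0 0.111 60;0 0 0 0.111 60;0 0 0 0.111 60;0 0 0 0.111 60;0 0 0 0.111 60;0 0 0 0.111 60;0 0 0 0.111 60;0 0 0 0.111 60;0 0 0 0.111 60;0 0 0 0.112 60;0 0 0 0.112 60;0 0 0 0 60"
}}

```text
time_s: 45.03
tool_pos: [0.5235, 0.3563, 0.1099]
tool_rot: [-179.9, 0.1, 94.3]
force: [0.1, -0.3, -0.2]
grip_width: 0.0664
grasp_force: 0.0
```

>>> {"fn": "arm_command", "kwargs": {
  "series": "-6.2 -17.4 0 0 60;-6.2 -17.4 0 0 60;-6.2 -17.4 0 0 60;-6.2 -17.4 0 0 60;-6.2 -17.4 0 0 60;-6.2 -17.4 0 0 60;-6.2 -17.4 0 0 60;-6.2 -17.4 0 0 60;0 0 0 0 60;0 0 0 0 60"
}}

```text
time_s: 45.87
tool_pos: [0.3887, 0.2965, 0.1111]
tool_rot: [-180.0, 0.0, 94.6]
force: [0.7, -0.1, 0.7]
grip_width: 0.0666
grasp_force: 0.0
```

Run:
```python
from h import *
go(.391,.2978,.005,94.4)
```

```text
t=45.9 tcp [388.7 296.5 111.1] rpy [-180.     0.    94.6] q7 -34.4 w 66.6 F [ 0.7 -0.1  0.7]
 tool shift mm [  1.1   2.3 106.1] turn rad 0.003
```

>>> {"fn": "arm_command", "kwargs": {
  "series": "1 2.3 30 0 60;0 0 35 0 60;0 0 25 0 60;0 0 12 0 60;0 0 3.5 0 60;0 0 0 0 60;0 0 0 0 60;0 0 0 0 255;0 0 0 0 255;0 0 0 0 255;0 0 0 0 255;0 0 0 0 255;0 0 0 0 255;0 0 0 0 255;0 0 0 0 255;0 0 0 0 255;0 0 0 0 255",
  "squeeze": 25
}}

```text
time_s: 47.28
tool_pos: [0.3914, 0.298, 0.0062]
tool_rot: [-180.0, -0.0, 94.4]
force: [-2.5, -0.2, 4.3]
grip_width: 0.0298
grasp_force: 25.0
```

>>> {"fn": "arm_command", "kwargs": {
  "series": "0 0 0 0 255;0 0 0 0 255;0 0 -20 0 255;0 0 -30 0 255;0 0 -30 0 255;0 0 -15 0 255;0 0 0 0 255;0 0 0 -0.111 255;0 0 0 -0.111 255;0 0 0 -0.111 255;0 0 0 -0.111 255;0 0 0 -0.111 255;0 0 0 -0.111 255;0 0 0 -0.111 255;0 0 0 -0.111 255;0 0 0 -0.111 255;0 0 0 -0.111 255;0 0 0 -0.111 255;0 0 0 -0.111 255;0 0 0 -0.111 255"
}}

```text
time_s: 48.95
tool_pos: [0.3912, 0.2972, 0.0992]
tool_rot: [-179.9, -0.1, 177.4]
force: [-0.0, -1.1, -0.8]
grip_width: 0.0299
grasp_force: 25.0
```

Run:
```python
from h import *
go(.548,.285,.1,177.2)
im=snap('top','t7.png')
g,m=guides(im)
for r in g: print(r)
```

```text
t=49.0 tcp [391.2 297.2  99.2] rpy [-1.799e+02 -1.000e-01  1.774e+02] q7 48.6 w 29.9 F [-0.  -1.1 -0.8]
 tool shift mm [-157.2   -5.    -0.8] turn rad 0.003
([176.3, 112.8], [0.7851, 0.3406], np.float64(-73.5), [0.167, 0.022], 475)
([262.7, 168.9], [0.6365, 0.1133], np.float64(5.0), [0.137, 0.032], 604)
([182.1, 208.6], [0.5331, 0.3191], np.float64(-1.6), [0.199, 0.177], 3882)
([342.3, 211.5], [0.5264, -0.0905], np.float64(2.3), [0.136, 0.03], 566)
([376.1, 223.0], [0.4971, -0.1762], np.float64(2.5), [0.138, 0.03], 575)
```

Guide C on the mat has been knocked aside to (0.526, −0.0905); I'll put it right later. First stack E on D.

>>> {"fn": "arm_command", "kwargs": {
  "series": "-17.5 -0.6 0 0 255;-17.5 -0.6 0 0 255;-17.5 -0.6 0 0 255;-17.5 -0.6 0 0 255;-17.5 -0.6 0 0 255;-17.5 -0.6 0 0 255;-17.5 -0.6 0 0 255;-17.5 -0.6 0 0 255;-17.2 -0.6 0 0 255;0 0 0 0 255;0 0 0 0 255;0 0 0 0 255"
}}

```text
time_s: 50.0
tool_pos: [0.5472, 0.2844, 0.0997]
tool_rot: [-179.9, -0.1, 177.0]
force: [-0.2, -0.2, -1.0]
grip_width: 0.0296
grasp_force: 25.0
```

Run:
```python
from h import *
go(.548,.285,.034,177.2)
```

```text
t=50.0 tcp [547.2 284.4  99.7] rpy [-1.799e+02 -1.000e-01  1.770e+02] q7 63.3 w 29.6 F [-0.2 -0.2 -1. ]
 tool shift mm [-0.7  0.7 65.7] turn rad -0.003
```

>>> {"fn": "arm_command", "kwargs": {
  "series": "0 0.7 20 0 255;0 0 20 0 255;0 0 14 0 255;0 0 8 0 255;0 0 3 0 255;0 0 1 0 255;0 0 0 0 255;0 0 0 0 255"
}}

```text
time_s: 50.67
tool_pos: [0.5491, 0.2857, 0.0362]
tool_rot: [179.9, 0.1, 177.1]
force: [0.4, 0.9, -1.3]
grip_width: 0.0298
grasp_force: 25.0
```

>>> {"fn": "arm_command", "kwargs": {
  "series": "0 0 0 0 110;0 0 0 0 110;0 0 0 0 110;0 0 0 0 110;0 0 -8 0 110;0 0 -30 0 110;0 0 -30 0 110;0 0 -20 0 60;0 0 0 0 0;0 0 0 0 0"
}}

```text
time_s: 51.5
tool_pos: [0.5495, 0.2858, 0.1252]
tool_rot: [179.9, 0.2, 177.1]
force: [-0.2, 0.0, -0.9]
grip_width: 0.0623
grasp_force: 0.0
```

Run:
```python
from h import *
go(.6385,.1142,.11,185.2)
```

```text
t=51.5 tcp [549.5 285.8 125.2] rpy [179.9   0.2 177.1] q7 63.0 w 62.3 F [-0.2  0.  -0.9]
 tool shift mm [ -97.6 -166.9   15.2] turn rad -0.142
```

>>> {"fn": "arm_command", "kwargs": {
  "series": "-5.3 -17.3 0 0 0;-5.3 -17.3 0 0 0;-5.3 -17.3 0 0 0;-5.3 -17.3 0 0 0;-5.3 -17.3 0 0 0;-5.3 -17.3 0 0 0;-5.3 -17.3 0 0 0;-5.3 -17.3 0 0 0;-5.3 -17.3 0 0 0;-5.3 -17.3 0 0 0;0 0 0 -0.071 0;0 0 0 -0.071 0;0 0 0 0 0;0 0 0 0 0"
}}

```text
time_s: 52.67
tool_pos: [0.5919, 0.1098, 0.122]
tool_rot: [-180.0, -0.1, -174.9]
force: [0.0, 0.5, -1.0]
grip_width: 0.0874
grasp_force: 0.0
```

Run:
```python
from h import *
go(.5937,.1101,.003,185.2)
```

```text
t=52.7 tcp [591.9 109.8 122. ] rpy [-1.800e+02 -1.000e-01 -1.749e+02] q7 88.5 w 87.4 F [ 0.   0.5 -1. ]
 tool shift mm [ -1.9   0.2 119. ] turn rad -0.001
```

>>> {"fn": "arm_command", "kwargs": {
  "series": "-1.9 0 35 0 0;0 0 35 0 0;0 0 30 0 0;0 0 12 0 0;0 0 5 0 0;0 0 1.5 0 0;0 0 0 0 0;0 0 0 0 255;0 0 0 0 255;0 0 0 0 255;0 0 0 0 255;0 0 0 0 255;0 0 0 0 255;0 0 0 0 255;0 0 0 0 255;0 0 0 0 255;0 0 0 0 255;0 0 0 0 255;0 0 0 0 255",
  "squeeze": 40
}}

```text
time_s: 54.25
tool_pos: [0.5945, 0.11, 0.0045]
tool_rot: [180.0, -0.0, -174.8]
force: [-0.5, -0.2, -0.3]
grip_width: 0.0296
grasp_force: 40.0
```

>>> {"fn": "arm_command", "kwargs": {
  "series": "0 0 0 0 255;0 0 0 0 255;0 0 -20 0 255;0 0 -30 0 255;0 0 -30 0 255;0 0 -10 0 255;0 0 0 0 255;0 0 0 0 255"
}}

```text
time_s: 54.92
tool_pos: [0.5944, 0.1101, 0.0943]
tool_rot: [180.0, 0.0, -174.8]
force: [-1.2, -0.4, -1.1]
grip_width: 0.0293
grasp_force: 40.0
```

Run:
```python
from h import *
go(.5937-.095,.102,.092)
go(.504,.357,.092,177.2)
```

```text
t=54.9 tcp [594.4 110.1  94.3] rpy [ 180.     0.  -174.8] q7 89.4 w 29.3 F [-1.2 -0.4 -1.1]
 tool shift mm [96.   0.6  2.3] 
t=54.9 tcp [594.4 110.1  94.3] rpy [ 180.     0.  -174.8] q7 89.4 w 29.3 F [-1.2 -0.4 -1.1]
 tool shift mm [ 67.5 254.1   2.3] turn rad 0.140
```

>>> {"fn": "arm_command", "kwargs": {
  "series": "16 0 0 0 255;16 0 0 0 255;16 0 0 0 255;16 0 0 0 255;16 0 0 0 255;16 0 0 0 255;0 0 0 0.07 255;0 0 0 0.07 255;0 0 0 0 255;0 0 0 0 255"
}}

```text
time_s: 55.75
tool_pos: [0.4977, 0.101, 0.0929]
tool_rot: [-179.9, -0.1, 177.3]
force: [-0.2, 0.7, -1.1]
grip_width: 0.0295
grasp_force: 40.0
```

Run:
```python
from h import *
go(.504,.357,.092,177.2)
```

```text
t=55.8 tcp [497.7 101.   92.9] rpy [-1.799e+02 -1.000e-01  1.773e+02] q7 76.3 w 29.5 F [-0.2  0.7 -1.1]
 tool shift mm [  5.7 256.    0.9] turn rad 0.002
```

>>> {"fn": "arm_command", "kwargs": {
  "series": "0.4 18.3 0 0 255;0.4 18.3 0 0 255;0.4 18.3 0 0 255;0.4 18.3 0 0 255;0.4 18.3 0 0 255;0.4 18.3 0 0 255;0.4 18.3 0 0 255;0.4 18.3 0 0 255;0.4 18.3 0 0 255;0.4 18.3 0 0 255;0.4 18.3 0 0 255;0.4 18.3 0 0 255;0.4 18.3 0 0 255;0.4 18.3 0 0 255;0 0 0 0 255;0 0 0 0 255;0 0 0 0 255"
}}

```text
time_s: 57.17
tool_pos: [0.5059, 0.3567, 0.094]
tool_rot: [-179.9, -0.0, 177.2]
force: [0.6, -0.9, -1.2]
grip_width: 0.0293
grasp_force: 40.0
```

Run:
```python
from h import *
go(.504,.357,.032,177.2)
```

```text
t=57.2 tcp [505.9 356.7  94. ] rpy [-179.9   -0.   177.2] q7 54.7 w 29.3 F [ 0.6 -0.9 -1.2]
 tool shift mm [ 1.9  0.2 62. ] turn rad 0.000
```

>>> {"fn": "arm_command", "kwargs": {
  "series": "1.5 0 20 0 255;0 0 20 0 255;0 0 14 0 255;0 0 6 0 255;0 0 2 0 255;0 0 0.5 0 255;0 0 0 0 255;0 0 0 0 255;0 0 0 0 110;0 0 0 0 110;0 0 0 0 110;0 0 0 0 110;0 0 -8 0 110;0 0 -30 0 110;0 0 -30 0 60;0 0 -20 0 0;0 0 0 0 0;0 0 0 0 0"
}}

```text
time_s: 58.67
tool_pos: [0.5053, 0.3582, 0.1222]
tool_rot: [179.8, 0.1, 177.2]
force: [-0.9, -0.5, 0.6]
grip_width: 0.0686
grasp_force: 0.0
```

Run:
```python
from fit import *
im=snap('side','s10.png',3,(170,150,370,330))
ims={n:mean(n,2) for n in('top','side')}
g,m=guides(ims['top'].astype(np.uint8))
for r in g: print(r)
ms={n:mask(ims[n])[0] for n in ims}
v,f=fit(ms,.526,-.0905,.04,.001); print(v,f)
go(v[0],v[1],.11,182.3)
```

```text
([176.1, 112.2], [0.7867, 0.341], np.float64(-74.4), [0.167, 0.026], 519)
([183.2, 193.2], [0.5729, 0.3172], np.float64(86.5), [0.177, 0.121], 1744)
([342.3, 211.5], [0.5263, -0.0906], np.float64(2.1), [0.136, 0.03], 568)
([376.0, 223.0], [0.4972, -0.1761], np.float64(2.4), [0.138, 0.03], 574)
[ 0.52630173 -0.09125067  0.03507686  0.01149342] 0.15836899550146344
t=58.9 tcp [503.5 357.  118.6] rpy [-1.799e+02 -1.000e-01  1.772e+02] q7 54.2 w 84.6 F [0.4 0.2 0.6]
 tool shift mm [ -44.6 -446.6    8.6] turn rad -0.089
```

View pics/s10.png

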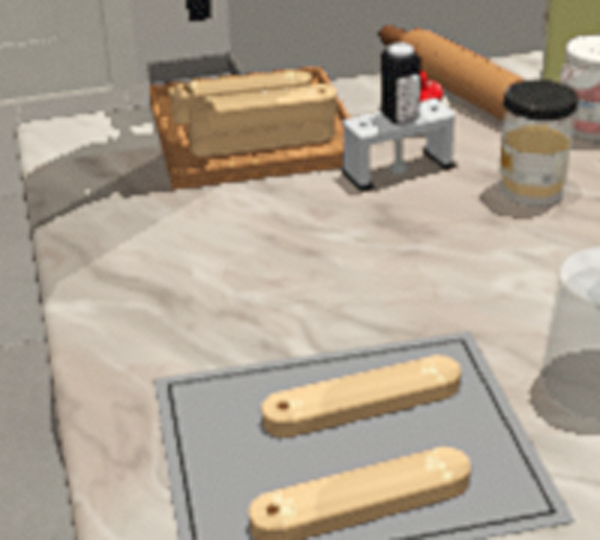

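The two stacks lie flat in the tray (top at (255,105)); C on the mat is at (365,395), shifted forward. Put C right.

>>> {"fn": "arm_command", "kwargs": {
  "series": "-2.2 -23.5 0 0 60;-2.3 -23.5 0 0 60;-2.3 -23.5 0 0 60;-2.3 -23.5 0 0 60;-2.3 -23.5 0 0 60;-2.3 -23.5 0 0 60;-2.3 -23.5 0 0 60;-2.3 -23.5 0 0 60;-2.3 -23.5 0 0 60;-2.4 -23.5 0 0 60;-2.4 -23.5 0 0 60;-2.4 -23.5 0 0 60;-2.4 -23.5 0 0 60;-2.4 -23.5 0 0 60;-2.4 -23.5 0 0 60;-2.4 -23.5 0 0 60;-2.4 -23.5 0 0 60;-2.4 -23.5 0 0 60;-2.4 -23.5 0 0 60;0 0 0 -0.088 60"
}}

```text
time_s: 60.58
tool_pos: [0.5261, -0.0968, 0.1196]
tool_rot: [-179.8, -0.1, -178.1]
force: [-1.0, -0.0, -1.0]
grip_width: 0.0665
grasp_force: 0.0
```

>>> {"fn": "arm_command", "kwargs": {
  "series": "0 0 0 0 60;0 0 0 0 60"
}}

```text
time_s: 60.75
tool_pos: [0.5266, -0.0903, 0.1194]
tool_rot: [180.0, -0.1, -177.9]
force: [0.3, -0.2, -0.3]
grip_width: 0.0666
grasp_force: 0.0
```

Run:
```python
from h import *
go(.5263,-.091,.004,182.1)
```

```text
t=60.8 tcp [526.6 -90.3 119.4] rpy [ 1.800e+02 -1.000e-01 -1.779e+02] q7 104.4 w 66.6 F [ 0.3 -0.2 -0.3]
 tool shift mm [  0.4  -0.7 115.4] turn rad 0.000
```

>>> {"fn": "arm_command", "kwargs": {
  "series": "0 -0.5 35 0 60;0 0 35 0 60;0 0 28 0 60;0 0 12 0 60;0 0 4.5 0 60;0 0 0 0 60;0 0 0 0 60;0 0 0 0 255;0 0 0 0 255;0 0 0 0 255;0 0 0 0 255;0 0 0 0 255;0 0 0 0 255;0 0 0 0 255;0 0 0 0 255;0 0 0 0 255;0 0 0 0 255",
  "squeeze": 25
}}

```text
time_s: 62.17
tool_pos: [0.5272, -0.0912, 0.0057]
tool_rot: [180.0, 0.0, -177.8]
force: [0.2, 0.0, 2.0]
grip_width: 0.0295
grasp_force: 25.0
```

>>> {"fn": "arm_command", "kwargs": {
  "series": "0 0 0 0 255;0 0 -15 0 255;0 0 -15 0 255;8 4 0 0 255;8 4 0 0 255;8 4 0 0 255;8.5 3.7 0 0 255;0 0 0 0 255;0 0 0 0 255;0 0 15 0 255;0 0 10 0 255;0 0 4 0 255;0 0 0 0 255;0 0 0 0 255"
}}

```text
time_s: 63.33
tool_pos: [0.494, -0.077, 0.0062]
tool_rot: [-180.0, -0.0, -177.8]
force: [-0.3, -0.6, -0.3]
grip_width: 0.0299
grasp_force: 25.0
```

Run:
```python
from h import *
go(.4933,-.0766,.006,182.4)
```

```text
t=63.3 tcp [494.  -77.    6.2] rpy [-180.    -0.  -177.8] q7 107.0 w 29.9 F [-0.3 -0.6 -0.3]
 tool shift mm [0.7 0.5 0.2] turn rad -0.003
```

>>> {"fn": "arm_command", "kwargs": {
  "series": "0 0 0 0 90;0 0 0 0 90;0 0 0 0 90;0 0 0 0 90;0 0 0 0 90;0 0 -10 0 90;0 0 -30 0 90;0 0 -40 0 90;0 0 -40 0 90;0 0 -40 0 90;0 0 0 0 90;0 20 0 0 90;0 30 0 0 90;0 30 0 0 90;0 30 0 0 90;0 30 0 0 90;0 30 0 0 90;0 20 0 0 90;0 0 0 0 90;0 0 0 0 90"
}}

```text
time_s: 65.0
tool_pos: [0.4865, 0.1139, 0.1671]
tool_rot: [-180.0, 0.0, -177.6]
force: [0.8, -1.0, -0.7]
grip_width: 0.056
grasp_force: 0.0
```

Run:
```python
from h import *
im=snap('top','t9.png',2.4,(140,115,400,290))
g,m=guides(im:=cv2.imread('pics/raw_t9.png'))
for r in g: print(r)
snap('side','s11.png',1.4)
```

```text
([176.3, 112.8], [0.7851, 0.3406], np.float64(-73.5), [0.167, 0.022], 474)
([182.0, 203.1], [0.5473, 0.3196], np.float64(85.3), [0.176, 0.173], 3484)
([376.1, 223.4], [0.4961, -0.1763], np.float64(2.5), [0.136, 0.03], 575)
([336.6, 224.5], [0.4931, -0.0757], np.float64(2.1), [0.136, 0.03], 586)
```

View pics/s11.png

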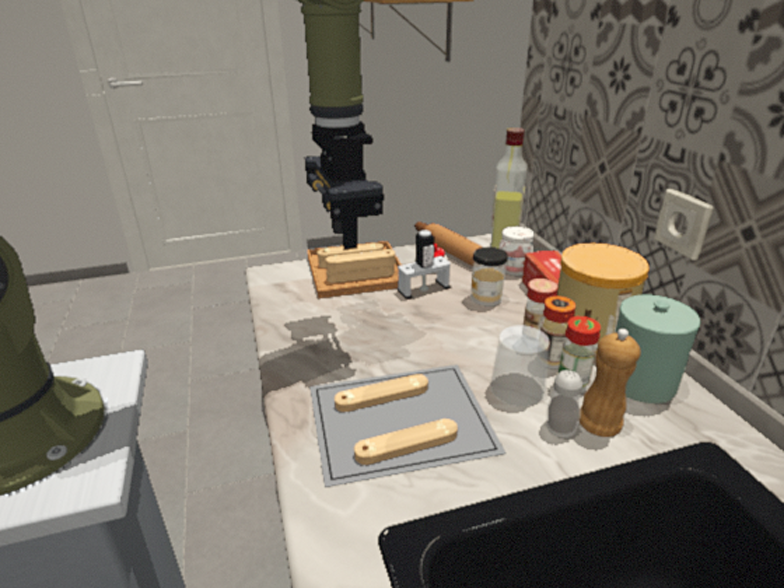

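View pics/t9.png

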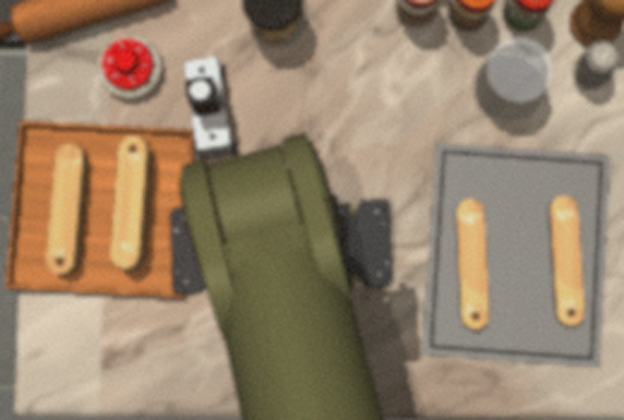

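The side view shows both stacks flat in the tray at (355,260), the gauge upright at (424,262), and the two mat guides at (382,392) and (407,440). The top view shows those two parallel with ends level, at (472,263) and (567,260). All is in place and the robot touches nothing, so I hand in.

```bash
python3 -c "
from cell import env
print(env.sign_off())"
```

```text
the job is handed in; nothing more can be done
None
```

The job is handed in, result not reported: the gauge stood over the first guide and its match, which I chose as 16 mm from a camera fit because I never made out the gauge's pointer. By the last pictures the match lies about 10 cm to the left of the first, level and parallel (I re-laid it after it was knocked aside), the other four guides are flat in the tray in two stacks, and the gauge stands upright off the mat.

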